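# Ready the electrode-gel station

## Robot

A 7-joint arm with a two-finger parallel gripper is mounted at the origin on the work surface. World frame = base frame: x ahead of the robot, y to its left, z up, the work surface at z = 0. Lengths are in m, angles in rad, forces in N, time in s.
With the tool pointing down it reaches from about 0.425 to 0.875 m from the base axis. Payload 4.7 kg.
Tool frame: the origin (TCP) lies on the centre line of the jaws, within the pads' length; the fingertips stand 22 mm ahead of it and the grasp point (between the pads) lies 3 mm ahead of it (ctrl.tcp_to_tips is the z of the fingertips in the tool frame, in m); z points along the fingers, y is the direction in which the jaws open and shut (so a half turn about z gives the same grasp; the last joint's range is limited). The gripper opens to 87 mm and grips with 3 to 60 N. Pads are 19 mm wide; open, the fingers measure 117 mm over their backs; the gripper's body (75 mm by 190 mm) begins 51 mm behind the grasp point.
Start: joints at [1.256, 0.321, -0.07, 1.45, 0.023, 1.371, -0.057], TCP at [0.21, -0.615, 0.245] pointing down, gripper open.
Joint ranges: [-2.86, 2.86], [-0.3, 2.09], [-1.38, 1.24], [0.06, 2.45], [-1.56, 4.7], [0.09, 2.05], [-2.69, 2.69]. Speed limits (rad/s): [2.57, 2.57, 3.14, 3.14, 3.14, 3.14, 3.14].

## Interface

Orientations are given as a rotation vector (axis times angle).
In Python, from bench import ctrl, cams gives the robot as it stands.
- The arm moves only by the tool move_arm, never from a script. Its argument "deltas" is a list of rows, each an object with "linear": the shift along the tool's x, y, z as a fraction of full scale, a list of three; "turn": the turn, a rotation vector about the tool's x, y, z as a fraction of full scale, a list of three; "claw": the closure, from 0 (fully open) to 1 (shut). In form: [{"linear": [tx, ty, tz], "turn": [wx, wy, wz], "claw": claw}, ...]. A call has 1 to 20 rows; each row shifts and turns the commanded pose from where the row before left it, along the tool's axes as they then stand; what a row does not reach is not made up. Full scale, the value 1, is 0.03 m for a shift and 4 degrees for a turn. A row lasts 1/12 s, in which the tool goes at most 41.7 mm and 7.16 degrees, less where a joint would pass 70% of its speed; a pose out of reach is approached as far as the arm can. A call with a number of a shift or a turn outside -1 to 1 is refused whole. A call with a gripper value outside its range is refused whole. The fingers move at their own pace and stop on an object; "grip_force" is the grip in N (left out, the last holds). Time passes only in rows, so rows that do not move let the fingers close. It gives the time, the measured TCP pose, the force and the opening at its end, in the units of the state.
- ctrl.get_state(): the state, without advancing time (a new reading comes with each control period).
- cams.get_image(name): name is "scene" or "top"; returns a dict with "image" (420x560x3 uint8, red, green, blue), "K" (3x3 intrinsics, pixels), "k1" (the pictures are not rectified: a ray, as slopes to the right and down, at radius r is drawn at 1 + k1 r^2 times it, then the intrinsics apply), "world_from_camera" (4x4, takes a point from camera to world coordinates). Camera axes: x right, y down, z forward; pixel columns grow to the right and rows downward; lengths in m; the calibration is good to about 2 mm. A picture is of the moment at which its call begins. There is no depth.
- ctrl.close_job(): hands the job in, once; it reports no verdict.
The state is a dict: "time": time; "joint_positions": joint angles; "qd": joint speeds; "joint_torque": joint torques, N m; "position": TCP position; "tool_rot": TCP orientation; "ft_force": force on the tool from outside, world axes, zero at the start; "torque": the same for the moment, N m; "grip_width": opening from 0.0 (shut) to 1.0 (fully open).
Only numpy, scipy, OpenCV 4.12 (cv2) and the standard library are available. Lean on these libraries where they do the work, as an engineer would, in place of code of your own. Each camera call takes 0.05 s, during which the arm holds its last target. There are 200 camera calls.

## Task

Get the gel station ready for the next cap fitting. First mix the tall gel jar, then the short one: hold the jar upright, centred on the pad of the touch mixer, press the pad all the way down and keep it down for at least a second, and leave both jars standing wholly on the black mat. Move every applicator from the drying rack into the narrow holder, tip down, one to a cell and fully home; do not knock the other things on the bench about.

Things in the scene. Friction and masses are not known exactly. Their poses are not given: they have to be found in the camera images.
- pad (a joint): travel of the mixer's sprung pad, m: 0 = up, 0.010 = fully down on its stop. It moves straight down and springs back by itself. It starts to move at about 4 N and is fully down at about 13 N; a standing jar alone does not move it.
- pad_top (a point): centre of the top face of the pad (moves with it): a black rubber disc, 68 mm diameter, flat, level, top face 88 mm over the table when up. It stands about 20 mm above a white box-shaped touch mixer, 130 x 130 mm and 62 mm high (68 mm at a grey collar of 86 mm diameter under the pad), fixed to the table, turned by the reading's yaw.
- mat_top (a point): centre of the top face of a thin black rubber mat fixed flat on the table: 220 mm along its x, 130 mm along its y, 4 mm thick; z up.
- tall_jar_center (a point): white closed screw-lid gel jar, a plain cylinder with a heavy base, so that it slides rather than tips when knocked; standing upright at the start, about 0.11 to 0.22 kg; 52 mm diameter, 76 mm high including the lid (its sides are straight and can be gripped anywhere). The point is its centre, half-way up (38 mm over its base); z is its axis, upward.
- short_jar_center (a point): white closed screw-lid gel jar, a plain cylinder with a heavy base, so that it slides rather than tips when knocked; standing upright at the start, about 0.11 to 0.22 kg; 54 mm diameter, 52 mm high including the lid (its sides are straight and can be gripped anywhere). The point is its centre, half-way up (26 mm over its base); z is its axis, upward.
- holder_mouth (a point): centre of the mouth of the narrow holder, an aluminium upright block 70 mm high, 128 mm long (its x) and 26 mm wide (its y) on a thin base 150 x 50 mm, fixed to the table. Four square cells 18 x 18 mm in a row at x = -51, -17, +17 and +51 mm from this point, y = 0, open at the top, each floor 64 mm below the mouth. Each cell takes one applicator, which then stands 56 mm out of it.
- rack: drying rack, a low white plastic block fixed to the table, 46 mm high, 125 mm long (its x) and 23 mm wide (its y) on a thin base 170 x 56 mm; four square pockets 15 x 15 mm in a row at x = -51, -17, +17 and +51 mm, floors 6 mm over the table. Origin at the centre of its underside, z up. Applicators start upright in some of the pockets.
- applicator1_center (a point): slim grey applicator pen, a rigid rod 11 mm in diameter and 120 mm long with a blunt tapered tip at the bottom and a black top, 18 g; it starts upright, tip down, in a pocket of the drying rack, sticking 80 mm out. The point is its centre, half-way along; z runs along it from tip to top. Two to four are present (None if absent).
- applicator2_center (a point): slim grey applicator pen, a rigid rod 11 mm in diameter and 120 mm long with a blunt tapered tip at the bottom and a black top, 18 g; it starts upright, tip down, in a pocket of the drying rack, sticking 80 mm out. The point is its centre, half-way along; z runs along it from tip to top. Two to four are present (None if absent).
- applicator3_center (a point): slim grey applicator pen, a rigid rod 11 mm in diameter and 120 mm long with a blunt tapered tip at the bottom and a black top, 18 g; it starts upright, tip down, in a pocket of the drying rack, sticking 80 mm out. The point is its centre, half-way along; z runs along it from tip to top. Two to four are present (None if absent).
- applicator4_center (a point): slim grey applicator pen, a rigid rod 11 mm in diameter and 120 mm long with a blunt tapered tip at the bottom and a black top, 18 g; it starts upright, tip down, in a pocket of the drying rack, sticking 80 mm out. The point is its centre, half-way along; z runs along it from tip to top. Two to four are present (None if absent).
- pen: bystander, not part of the job: a black pen lying flat, 125 x 10 x 10 mm. Origin at the centre of its underside.
- tape_roll: bystander, not part of the job: a paper tape roll lying flat, 68 mm across, 19 mm high, 48 mm bore. Origin at the centre of its underside.
- mouse: bystander, not part of the job: a round black computer mouse, 62 mm across, 35 mm high. Origin at the centre of its underside.
- mug: bystander, not part of the job: a white mug, 80 mm across, 92 mm high. Origin at the centre of its underside.
- amplifier: bystander, not part of the job: a small white amplifier box, 115 x 75 x 26 mm. Origin at the centre of its underside.
- sticky_notes: bystander, not part of the job: a block of paper notes, 75 x 75 x 18 mm. Origin at the centre of its underside.
There are look-alikes about, which are no part of the job. Leave any blue or pink look-alike of the part that bears tall_jar_center alone. Leave any pink look-alike of the part that bears pad alone.

How it is judged:
By the outcome, as a careful person would: the job done as asked, in the order asked, and still so for the second after the job is handed in, with the robot touching nothing.
Of applicator1, applicator2, applicator3, applicator4 only 2 to 4 are there at a start; the rules pass over those that are not, and their reading is None.
At some moment in a run one of tall_jar, short_jar may be knocked a few centimetres aside while the robot is not near it.
It also fails if it takes over 210 s, if anything falls off the work surface, if the arm or the gripper's body presses on something with over 40 N, if the wrist force passes 120 N, or if a joint passes its speed limit or range.

## Working session

There is one attempt and no reset: what is moved stays moved. The work goes in short steps, Python scripts to look and compute and a tool call to move; the robot and the scene stay as the last step left them, time stands still between calls to the robot, and variables do not carry over. Pictures are saved under pics/ and viewed, about 12 in all and at most 16, crops included, and the job is handed in when it is done.

Besides the shell and the picture viewer there is one more tool, called after "Call:" as a command line: name --argument value ..., lists and objects as JSON in quotes. move_arm: Moves the arm, as the interface text tells. Shift numbers are shares of 0.03 m and turn numbers shares of 4 degrees, none past 1 either way. Its arguments: {"type":"object","properties":{"deltas":{"type":"array"},"grip_force":{"type":"number"}},"required":["deltas"]}

```bash
mkdir -p pics; ls; cat > h.py <<'E'
import numpy as np,cv2
from bench import ctrl,cams
from scipy.spatial.transform import Rotation as R
def grab(n,save=None):
    d=cams.get_image(n)
    if save: cv2.imwrite(f'pics/{save}.png',d['image'][:,:,::-1])
    return d
def ray(d,u,v):
    K=np.array(d['K']);k=d['k1']
    a=np.array([(u-K[0,2])/K[0,0],(v-K[1,2])/K[1,1]]);b=a.copy()
    for _ in range(20): b=a/(1+k*(b@b))
    T=np.array(d['world_from_camera']);return T[:3,3],T[:3,:3]@np.array([b[0],b[1],1])
def pz(d,u,v,z):
    o,r=ray(d,u,v);return o+r*(z-o[2])/r[2]
def px(d,P):
    T=np.linalg.inv(np.array(d['world_from_camera']));q=T[:3,:3]@np.array(P)+T[:3,3]
    b=q[:2]/q[2];b=b*(1+d['k1']*(b@b));K=np.array(d['K']);return np.array([K[0,0]*b[0]+K[0,2],K[1,1]*b[1]+K[1,2]])
E
python3 - <<'E'
from h import *
for n in('scene','top'):
    d=grab(n,n+'0');print(n,np.round(d['K'],1).tolist(),d['k1'],np.round(d['world_from_camera'],3).tolist())
    np.save('pics/'+n+'0.npy',d,allow_pickle=True)
s=ctrl.get_state();print({k:np.round(v,3).tolist() for k,v in s.items()},ctrl.tcp_to_tips)
E
```

```text
pics
scene [[417.2, 0.0, 278.9], [0.0, 417.2, 210.6], [0.0, 0.0, 1.0]] -0.030008055282768065 [[-0.663, 0.566, -0.49, 1.02], [0.748, 0.51, -0.424, 0.458], [0.01, -0.647, -0.762, 0.886], [0.0, 0.0, 0.0, 1.0]]
top [[405.0, 0.0, 279.2], [0.0, 405.0, 201.8], [0.0, 0.0, 1.0]] -0.006745761424025779 [[0.029, -0.995, 0.091, 0.417], [-1.0, -0.028, 0.006, 0.009], [-0.003, -0.091, -0.996, 1.315], [0.0, 0.0, 0.0, 1.0]]
{'time': 0.1, 'joint_positions': [1.256, 0.322, -0.07, 1.452, 0.023, 1.371, -0.057], 'qd': [0.001, -0.001, -0.001, -0.001, 0.001, 0.001, 0.001], 'joint_torque': [-0.001, -49.257, -0.407, -31.34, -0.064, 0.04, 0.0], 'position': [0.21, -0.615, 0.244], 'tool_rot': [-3.098, -0.514, 0.001], 'ft_force': [0.301, 0.196, -0.641], 'torque': [0.01, 0.002, -0.045], 'grip_width': 1.004} 0.022
```

View pics/top0.png

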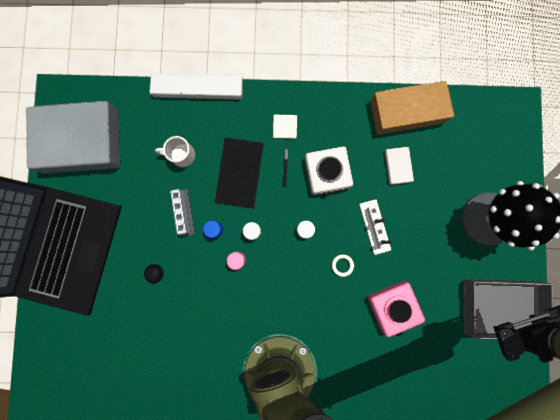

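View pics/scene0.png

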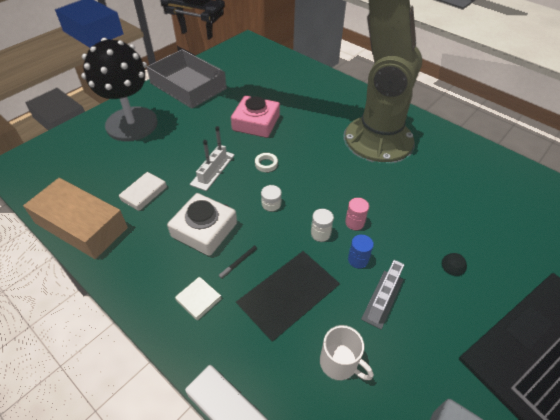

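The top view shows the white tall jar at (251,231), white short jar (306,229), white mixer pad (329,169), mat (239,172), holder (180,213) and rack (375,227). The look-alikes to leave are the blue jar (212,229), pink jar (236,261) and pink mixer (399,310). The scene view shows two applicators in the rack, near (207,150) and (218,135).

```bash
python3 - <<'E'
from h import *
t=cv2.imread('pics/top0.png');s=cv2.imread('pics/scene0.png')
cv2.imwrite('pics/c1.png',cv2.resize(t[120:280,150:410],None,fx=3,fy=3,interpolation=cv2.INTER_CUBIC))
cv2.imwrite('pics/c2.png',cv2.resize(s[115:275,160:420],None,fx=3,fy=3,interpolation=cv2.INTER_CUBIC))
d=np.load('pics/top0.npy',allow_pickle=True).item()
hsv=cv2.cvtColor(t,cv2.COLOR_BGR2HSV)
w=((hsv[...,1]<70)&(hsv[...,2]>105)).astype(np.uint8)
b=((hsv[...,2]<45)).astype(np.uint8)
for nm,m in(('w',w),('b',b)):
  n,l,st,c=cv2.connectedComponentsWithStats(m)
  for i in range(1,n):
    x,y,ww,hh,a=st[i]
    if a>40 and 120<c[i][1]<285 and 130<c[i][0]<420:
      r=cv2.minAreaRect(np.argwhere(l==i)[:,::-1].astype(np.float32))
      print(nm,st[i],np.round(c[i],1),'rect',np.round(r[0],1),np.round(r[1],1),round(r[2],1), 'z0',np.round(pz(d,*c[i],0),3))
E
```

```text
w [273 114  24  25 560] [284.5 126. ] rect [284.5 126. ] [24. 23.] 90.0 z0 [0.79  0.006 0.   ]
w [155 136  40  30 774] [177.2 150.6] rect [177.2 149.7] [37.7 26.9] 33.7 z0 [0.697 0.358 0.   ]
w [ 305  146   48   48 1307] [328.7 169.9] rect [328.9 169.5] [42.2 42. ] 78.7 z0 [ 0.647 -0.143  0.   ]
w [386 147  28  37 850] [399.3 165.1] rect [399.4 165. ] [36.1 23.9] 81.9 z0 [ 0.669 -0.375  0.   ]
w [170 189  21  46 535] [179.7 211.2] rect [179.8 211. ] [44.7 14.1] 80.0 z0 [0.497 0.339 0.   ]
w [359 199  32  56 845] [374.6 226.2] rect [374.8 226.6] [53.9 18.2] 73.4 z0 [ 0.467 -0.295  0.   ]
w [297 221  18  18 260] [305.6 229.1] rect [305.5 229.5] [17. 17.] 90.0 z0 [ 0.451 -0.072  0.   ]
w [243 222  18  18 260] [251.4 230.5] rect [251.5 230.5] [17. 17.] 90.0 z0 [0.441 0.104 0.   ]
w [332 254  22  23 251] [342.6 265.1] rect [342.5 265. ] [22. 21.] 90.0 z0 [ 0.339 -0.193  0.   ]
b [366 103  75  36 339] [390.8 125.9] rect [403.  115.3] [35.3 70.2] 80.5 z0 [ 0.801 -0.347  0.   ]
b [ 215  138   48   70 2547] [238.6 172.8] rect [238.5 172.8] [38.8 66.2] 8.6 z0 [0.629 0.152 0.   ]
b [157 156  28  16 118] [170.7 164.6] rect [169.5 164.3] [28.9  8.1] 29.7 z0 [0.65  0.377 0.   ]
b [320 158  21  21 343] [329.8 168.1] rect [330. 168.] [20. 20.] 90.0 z0 [ 0.653 -0.147  0.   ]
b [283 160   4  27  57] [284.3 173. ] rect [284.3 173. ] [ 2.  26.1] 3.0 z0 [0.632 0.002 0.   ]
b [302 160  45  39 195] [316.3 186.1] rect [317.  185.9] [52.7 27.3] 34.0 z0 [ 0.592 -0.104  0.   ]
b [144 265  20  19 278] [153.3 273.5] rect [153.3 273.2] [17.7 18.4] 45.0 z0 [0.294 0.414 0.   ]
```

View pics/c1.png

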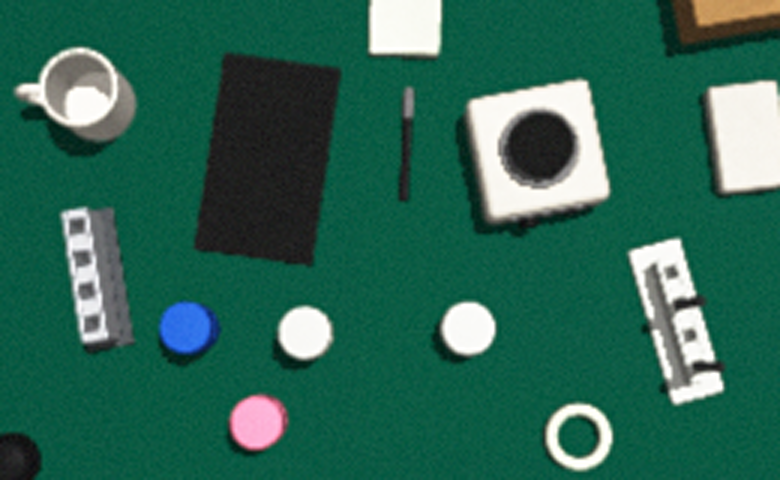

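View pics/c2.png

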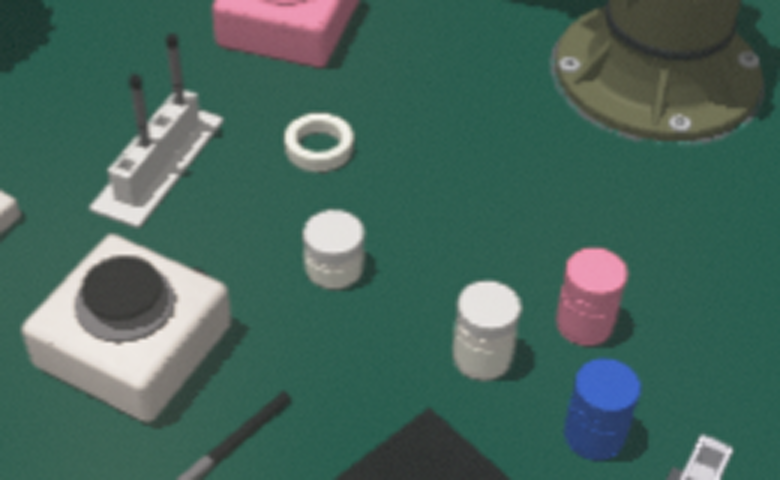

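The crops confirm the choice: white tall jar, white short jar, and applicators in rack pockets 2 and 4, so two are present. Next I'll compute positions from both views.

```bash
cat >> h.py <<'E'
def isect(da,a,db,b):
    o1,r1=ray(da,*a);o2,r2=ray(db,*b)
    A=np.c_[r1,-r2];s=np.linalg.lstsq(A,o2-o1,rcond=None)[0]
    p,q=o1+r1*s[0],o2+r2*s[1];return np.round((p+q)/2,4),round(float(np.linalg.norm(p-q)),4)
E
python3 - <<'E'
from h import *
t=np.load('pics/top0.npy',allow_pickle=True).item();s=np.load('pics/scene0.npy',allow_pickle=True).item()
c1=lambda x,y:(150+x/3-.33,120+y/3-.33)
c2=lambda x,y:(160+x/3-.33,115+y/3-.33)
P=lambda n,d,uv,z:print(n,np.round(pz(d,*uv,z),4))
P('tall',t,(251.4,230.5),.076);P('tall',s,c2(488,305),.076)
P('short',t,(305.6,229.1),.052);P('short',s,c2(334,232),.052)
P('pad',t,(329.8,168.1),.088);P('pad',s,c2(125,287),.088)
P('mat',t,(238.5,172.8),.004)
for q in[(225,55),(340,69),(312,265),(196,248)]:P(' corner',t,c1(*q),.004)
for q in[(77,227),(82,258),(87,290),(91,323)]:P(' cell',t,c1(*q),.070)
for q in[(671,272),(690,335)]:P(' pocket',t,c1(*q),.046)
for q in[(136,80),(173,40)]:P(' app top',s,c2(*q),.123)
for q in[(702,300),(718,367)]:P(' app top T',t,c1(*q),.123)
# holder cells in enlarged scene
im=cv2.imread('pics/scene0.png');tt=cv2.imread('pics/top0.png')
a=cv2.resize(im[250:340,350:420],None,fx=5,fy=5,interpolation=cv2.INTER_CUBIC)
b=cv2.resize(tt[195:260,350:400],None,fx=7,fy=7,interpolation=cv2.INTER_CUBIC)
o=np.zeros((455,700,3),np.uint8);o[:450,:350]=a;o[:,350:]=b;cv2.imwrite('pics/c3.png',o)
E
```

```text
tall [0.4398 0.098  0.076 ]
tall [0.4407 0.1017 0.076 ]
short [ 0.4494 -0.0688  0.052 ]
short [ 0.4491 -0.0657  0.052 ]
pad [ 0.6371 -0.1364  0.088 ]
pad [ 0.6372 -0.1307  0.088 ]
mat [0.6282 0.152  0.004 ]
 corner [0.7429 0.202  0.004 ]
 corner [0.7308 0.0751 0.004 ]
 corner [0.5141 0.0983 0.004 ]
 corner [0.529  0.2247 0.004 ]
 cell [0.5416 0.3376 0.07  ]
 cell [0.5097 0.3307 0.07  ]
 cell [0.4769 0.3239 0.07  ]
 cell [0.4432 0.3181 0.07  ]
 pocket [ 0.5144 -0.2803  0.046 ]
 pocket [ 0.4492 -0.3006  0.046 ]
 app top [ 0.4783 -0.2877  0.123 ]
 app top [ 0.415  -0.3054  0.123 ]
 app top T [ 0.4819 -0.2934  0.123 ]
 app top T [ 0.4169 -0.3093  0.123 ]
```

View pics/c3.png

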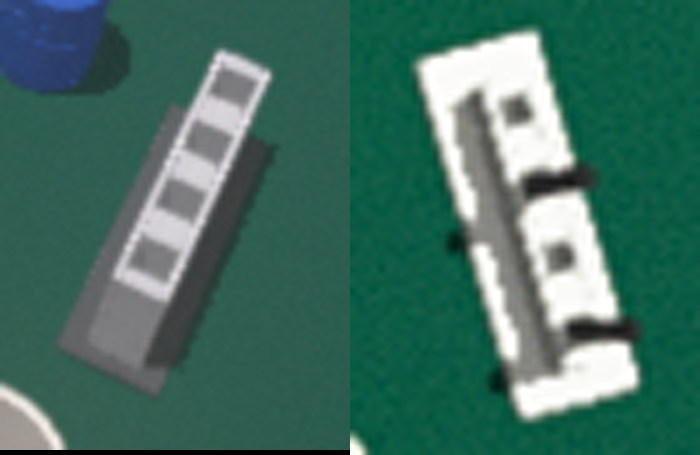

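Call:
move_arm --deltas '[{"linear": [0,0,-0.3],"turn": [0,0,0.94],"claw": 0},{"linear": [0,0,-0.3],"turn": [0,0,0.94],"claw": 0},{"linear": [0,0,-0.3],"turn": [0,0,0.94],"claw": 0},{"linear": [0,0,-0.3],"turn": [0,0,0.94],"claw": 0},{"linear": [0,0,0],"turn": [0,0,0.94],"claw": 0},{"linear": [0,0,0],"turn": [0,0,0],"claw": 0},{"linear": [0,0,0],"turn": [0,0,0],"claw": 0}]' --grip_force 40

```text
time: 0.68
position: [0.2098, -0.6149, 0.28]
tool_rot: [-3.141, -0.004, 0.001]
ft_force: [0.1, 0.5, 0.2]
grip_width: 1.0
```

```bash
cat >> h.py <<'E'
def st():
    s=ctrl.get_state();p=np.array(s['position']);M=R.from_rotvec(s['tool_rot']).as_matrix()
    print('t',round(s['time'],2),'pos',np.round(p,4),'yaw',round(np.degrees(np.arctan2(M[1,0],M[0,0])),2),'tilt',np.round(np.degrees(M[:2,2]),2),'F',np.round(s['ft_force'],1),'grip',round(s['grip_width'],3),'q',np.round(s['joint_positions'],2));return p,M
def go(*T):
    p,M=st()
    for t in T:
        d=M.T@(np.array(t)-p)/.03;print(t,'shares',np.round(d,2),'maxrows',round(abs(d).max(),1));p=np.array(t)
E
python3 - <<'E'
from h import *
s=np.load('pics/scene0.npy',allow_pickle=True).item()
for q in[(232,86),(208,142),(181,199),(152,259)]:print(np.round(pz(s,350+q[0]/5-.4,250+q[1]/5-.4,.070),4))
go((.45,-.25,.28),(.44,.10,.28),(.44,.10,.15))
E
```

```text
[0.4422 0.3192 0.07  ]
[0.4756 0.3268 0.07  ]
[0.5089 0.3335 0.07  ]
[0.5428 0.34   0.07  ]
t 0.68 pos [ 0.2098 -0.6149  0.28  ] yaw 0.15 tilt [-0.03  0.05] F [0.1 0.5 0.2] grip 1.0 q [ 1.22  0.31 -0.03  1.4   0.01  1.44 -0.37]
(0.45, -0.25, 0.28) shares [ 8.040e+00 -1.214e+01  1.000e-02] maxrows 12.1
(0.44, 0.1, 0.28) shares [-3.000e-01 -1.167e+01  1.000e-02] maxrows 11.7
(0.44, 0.1, 0.15) shares [0.   0.   4.33] maxrows 4.3
```

Call:
move_arm --deltas '[{"linear": [0.6,-0.9,0],"turn": [0,0,0],"claw": 0},{"linear": [0.6,-0.9,0],"turn": [0,0,0],"claw": 0},{"linear": [0.6,-0.9,0],"turn": [0,0,0],"claw": 0},{"linear": [0.6,-0.9,0],"turn": [0,0,0],"claw": 0},{"linear": [0.6,-0.9,0],"turn": [0,0,0],"claw": 0},{"linear": [0.6,-0.9,0],"turn": [0,0,0],"claw": 0},{"linear": [0.6,-0.9,0],"turn": [0,0,0],"claw": 0},{"linear": [0.6,-0.9,0],"turn": [0,0,0],"claw": 0},{"linear": [0.6,-0.9,0],"turn": [0,0,0],"claw": 0},{"linear": [0.6,-0.9,0],"turn": [0,0,0],"claw": 0},{"linear": [0.6,-0.9,0],"turn": [0,0,0],"claw": 0},{"linear": [0.6,-0.9,0],"turn": [0,0,0],"claw": 0},{"linear": [0.6,-0.9,0],"turn": [0,0,0],"claw": 0},{"linear": [0,-0.9,0],"turn": [0,0,0],"claw": 0},{"linear": [0,-0.9,0],"turn": [0,0,0],"claw": 0},{"linear": [0,-0.9,0],"turn": [0,0,0],"claw": 0}]'

```text
time: 2.02
position: [0.4433, -0.1814, 0.2798]
tool_rot: [-3.141, -0.005, 0.002]
ft_force: [0.6, -0.0, -0.4]
grip_width: 1.003
```

Call:
move_arm --deltas '[{"linear": [0,-0.9,0],"turn": [0,0,0],"claw": 0},{"linear": [0,-0.9,0],"turn": [0,0,0],"claw": 0},{"linear": [0,-0.9,0],"turn": [0,0,0],"claw": 0},{"linear": [0,-0.9,0],"turn": [0,0,0],"claw": 0},{"linear": [0,-0.9,0],"turn": [0,0,0],"claw": 0},{"linear": [0,-0.9,0],"turn": [0,0,0],"claw": 0},{"linear": [0,0,0],"turn": [0,0,0],"claw": 0},{"linear": [0,0,0],"turn": [0,0,0],"claw": 0},{"linear": [0,0,0],"turn": [0,0,0],"claw": 0}]'

```text
time: 2.77
position: [0.4432, -0.0218, 0.2801]
tool_rot: [3.141, 0.002, -0.001]
ft_force: [0.2, -1.5, -0.7]
grip_width: 0.994
```

```bash
cat >> h.py <<'E'
def white(d,u0,u1,v0,v1,z):
    h=cv2.cvtColor(d['image'],cv2.COLOR_RGB2HSV)[v0:v1,u0:u1]
    n,l,s,c=cv2.connectedComponentsWithStats(((h[...,1]<70)&(h[...,2]>105)).astype(np.uint8))
    for i in range(1,n):
        if s[i][4]>60: print('white',np.round(c[i]+[u0,v0],1),s[i][2:],np.round(pz(d,*(c[i]+[u0,v0]),z),4))
E
python3 - <<'E'
from h import *
d=grab('top','t1');white(d,200,345,195,250,.076)
s=grab('scene','s1')
go((.44,.10,.15))
E
```

```text
white [248.4 229.8] [ 11  17 154] [0.4417 0.107  0.076 ]
t 2.87 pos [ 0.4433 -0.0224  0.2802] yaw -0.05 tilt [-0.04 -0.01] F [-0.  -0.1 -0.9] grip 0.999 q [ 0.63 -0.14 -0.58  1.86 -0.07  1.4  -1.5 ]
(0.44, 0.1, 0.15) shares [-0.11 -4.08  4.34] maxrows 4.3
```

View pics/s1.png

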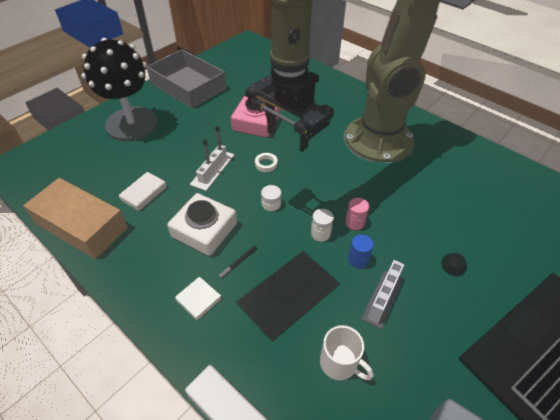

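The scene view shows both jars unmoved, tall at (322,225) and short (271,198). The gripper is up at about (290,110). Going to the tall jar.

Call:
move_arm --deltas '[{"linear": [-0.03,-0.8,0],"turn": [0,0,0],"claw": 0},{"linear": [-0.03,-0.8,0],"turn": [0,0,0],"claw": 0},{"linear": [-0.03,-0.8,0],"turn": [0,0,0],"claw": 0},{"linear": [-0.02,-0.8,0.3],"turn": [0,0,0],"claw": 0},{"linear": [0,-0.88,0.7],"turn": [0,0,0],"claw": 0},{"linear": [0,0,0.8],"turn": [0,0,0],"claw": 0},{"linear": [0,0,0.8],"turn": [0,0,0],"claw": 0},{"linear": [0,0,0.8],"turn": [0,0,0],"claw": 0},{"linear": [0,0,0.8],"turn": [0,0,0],"claw": 0},{"linear": [0,0,0],"turn": [0,0,0],"claw": 0},{"linear": [0,0,0],"turn": [0,0,0],"claw": 0},{"linear": [0,0,0],"turn": [0,0,0],"claw": 0}]'

```text
time: 3.87
position: [0.441, 0.101, 0.1557]
tool_rot: [-3.141, 0.0, -0.002]
ft_force: [-0.4, -0.2, 0.9]
grip_width: 0.999
```

```bash
python3 - <<'E'
from h import *
s=grab('scene','s2');go((.44,.10,.048))
im=s['image'][120:270,220:420,::-1];cv2.imwrite('pics/c4.png',cv2.resize(im,None,fx=4,fy=4,interpolation=cv2.INTER_CUBIC))
E
```

```text
t 3.92 pos [0.4414 0.1011 0.1561] yaw -0.01 tilt [0.14 0.01] F [ 0.5 -0.1  0.4] grip 1.0 q [ 0.51 -0.01 -0.78  2.01 -0.01  1.14 -1.84]
(0.44, 0.1, 0.048) shares [-0.05  0.04  3.6 ] maxrows 3.6
```

View pics/c4.png

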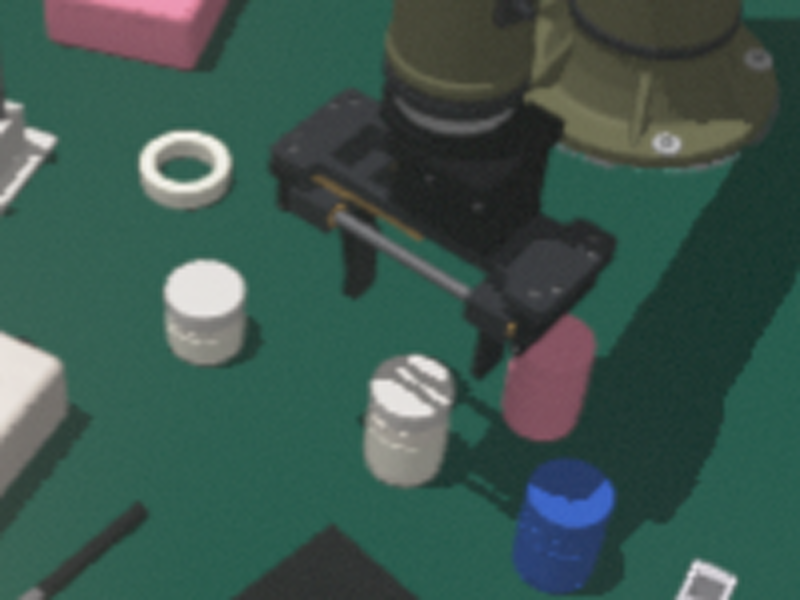

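The crop shows the open jaws straddling the tall white jar (410,420), clear of the pink and blue ones. Descending and gripping.

Call:
move_arm --deltas '[{"linear": [-0.05,0.04,0.6],"turn": [0,0,0],"claw": 0},{"linear": [0,0,0.6],"turn": [0,0,0],"claw": 0},{"linear": [0,0,0.6],"turn": [0,0,0],"claw": 0},{"linear": [0,0,0.6],"turn": [0,0,0],"claw": 0},{"linear": [0,0,0.6],"turn": [0,0,0],"claw": 0},{"linear": [0,0,0.6],"turn": [0,0,0],"claw": 0},{"linear": [0,0,0],"turn": [0,0,0],"claw": 0},{"linear": [0,0,0],"turn": [0,0,0],"claw": 0},{"linear": [0,0,0],"turn": [0,0,0],"claw": 0.3},{"linear": [0,0,0],"turn": [0,0,0],"claw": 0.5},{"linear": [0,0,0],"turn": [0,0,0],"claw": 1},{"linear": [0,0,0],"turn": [0,0,0],"claw": 1},{"linear": [0,0,0],"turn": [0,0,0],"claw": 1},{"linear": [0,0,0],"turn": [0,0,0],"claw": 1},{"linear": [0,0,0],"turn": [0,0,0],"claw": 1},{"linear": [0,0,0],"turn": [0,0,0],"claw": 1}]' --grip_force 45

```text
time: 5.25
position: [0.4387, 0.0999, 0.0468]
tool_rot: [3.141, 0.001, 0.0]
ft_force: [-0.5, -0.1, 2.8]
grip_width: 0.588
```

Call:
move_arm --deltas '[{"linear": [0,0,-0.5],"turn": [0,0,0],"claw": 1},{"linear": [0,0,-0.8],"turn": [0,0,0],"claw": 1},{"linear": [0,0,-0.8],"turn": [0,0,0],"claw": 1},{"linear": [0,0,-0.8],"turn": [0,0,0],"claw": 1},{"linear": [0,0,-0.8],"turn": [0,0,0],"claw": 1},{"linear": [0,0,-0.8],"turn": [0,0,0],"claw": 1},{"linear": [0.3,0.4,0],"turn": [0,0,0],"claw": 1},{"linear": [0.6,0.7,0],"turn": [0,0,0],"claw": 1},{"linear": [0.6,0.7,0],"turn": [0,0,0],"claw": 1},{"linear": [0.6,0.7,0],"turn": [0,0,0],"claw": 1},{"linear": [0.6,0.7,0],"turn": [0,0,0],"claw": 1},{"linear": [0.6,0.7,0],"turn": [0,0,0],"claw": 1},{"linear": [0.6,0.7,0],"turn": [0,0,0],"claw": 1},{"linear": [0.6,0.7,0],"turn": [0,0,0],"claw": 1},{"linear": [0.6,0.7,0],"turn": [0,0,0],"claw": 1},{"linear": [0.6,0.7,0],"turn": [0,0,0],"claw": 1},{"linear": [0.6,0.7,0],"turn": [0,0,0],"claw": 1},{"linear": [0.3,0.4,0],"turn": [0,0,0],"claw": 1},{"linear": [0,0,0],"turn": [0,0,0],"claw": 1},{"linear": [0,0,0],"turn": [0,0,0],"claw": 1}]'

```text
time: 6.92
position: [0.6361, -0.135, 0.179]
tool_rot: [-3.14, 0.002, 0.005]
ft_force: [-1.2, -0.4, -2.6]
grip_width: 0.59
```

```bash
python3 - <<'E'
from h import *
go((.636,-.1335,.18),(.636,-.1335,.15),(.636,-.1335,.135))
E
```

```text
t 6.92 pos [ 0.6361 -0.135   0.179 ] yaw -0.08 tilt [-0.19  0.07] F [-1.2 -0.4 -2.6] grip 0.59 q [ 0.63  0.42 -0.6   1.51  0.24  1.28 -1.57]
(0.636, -0.1335, 0.18) shares [-0.   -0.05 -0.03] maxrows 0.0
(0.636, -0.1335, 0.15) shares [0. 0. 1.] maxrows 1.0
(0.636, -0.1335, 0.135) shares [0.  0.  0.5] maxrows 0.5
```

Call:
move_arm --deltas '[{"linear": [0,-0.05,0.5],"turn": [0,0,0],"claw": 1},{"linear": [0,0,0.5],"turn": [0,0,0],"claw": 1},{"linear": [0,0,0],"turn": [0,0,0],"claw": 1},{"linear": [0,0,0],"turn": [0,0,0],"claw": 1},{"linear": [0,0,0],"turn": [0,0,0],"claw": 1}]'

```text
time: 7.33
position: [0.6367, -0.1315, 0.1519]
tool_rot: [3.142, 0.003, 0.0]
ft_force: [1.0, 0.8, -2.1]
grip_width: 0.587
```

```bash
python3 - <<'E'
from h import *
s=grab('scene','s3');t=grab('top','t3');p,_=st()
a=cv2.resize(np.ascontiguousarray(s['image'][130:260,150:260,::-1]),None,fx=4,fy=4,interpolation=cv2.INTER_CUBIC)
# expected jar lower rim & pad rim if centred at tcp
for z,r,c,(x,y) in((p[2]-.0468,.026,(0,0,255),p[:2]),(.088,.034,(255,0,0),(.637,-.1335))):
    for k in range(24):
        q=px(s,(x+r*np.cos(k*np.pi/12),y+r*np.sin(k*np.pi/12),z));cv2.circle(a,tuple(int(v) for v in (q-[150,130]+.5)*4),1,c,-1)
cv2.imwrite('pics/c5.png',a)
E
```

```text
t 7.43 pos [ 0.6372 -0.132   0.1527] yaw 0.06 tilt [ 0.09 -0.03] F [-0.   0.7 -1.5] grip 0.588 q [ 0.62  0.44 -0.59  1.55  0.26  1.23 -1.58]
```

View pics/c5.png

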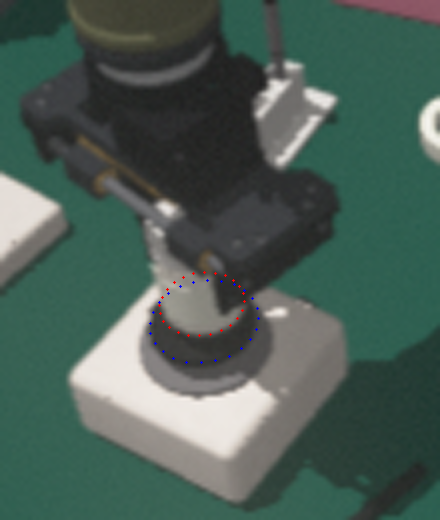

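The crop shows the jar's base (about (203,305)) over the pad's ring (204,320), centred to within a few mm. Pressing gently.

Call:
move_arm --deltas '[{"linear": [0,0.03,0.3],"turn": [0,0,0],"claw": 1},{"linear": [0,0,0.2],"turn": [0,0,0],"claw": 1},{"linear": [0,0,0.1],"turn": [0,0,0],"claw": 1},{"linear": [0,0,0.1],"turn": [0,0,0],"claw": 1},{"linear": [0,0,0.1],"turn": [0,0,0],"claw": 1},{"linear": [0,0,0],"turn": [0,0,0],"claw": 1},{"linear": [0,0,0],"turn": [0,0,0],"claw": 1}]' --grip_force 55

```text
time: 8.02
position: [0.6367, -0.1334, 0.1286]
tool_rot: [3.141, 0.001, -0.0]
ft_force: [-2.5, 0.6, 6.8]
grip_width: 0.59
```

Call:
move_arm --deltas '[{"linear": [0,0,0.1],"turn": [0,0,0],"claw": 1},{"linear": [0,0,0.05],"turn": [0,0,0],"claw": 1},{"linear": [0,0,0],"turn": [0,0,0],"claw": 1},{"linear": [0,0,0],"turn": [0,0,0],"claw": 1}]'

```text
time: 8.35
position: [0.6367, -0.1333, 0.125]
tool_rot: [3.14, 0.001, 0.0]
ft_force: [-4.7, 0.6, 9.1]
grip_width: 0.59
```

Call:
move_arm --deltas '[{"linear": [0,0,0.1],"turn": [0,0,0],"claw": 1},{"linear": [0,0,0.05],"turn": [0,0,0],"claw": 1},{"linear": [0,0,0],"turn": [0,0,0],"claw": 1},{"linear": [0,0,0],"turn": [0,0,0],"claw": 1}]'

```text
time: 8.68
position: [0.637, -0.1333, 0.1246]
tool_rot: [3.139, 0.0, 0.001]
ft_force: [-12.4, 0.7, 28.1]
grip_width: 0.591
```

It is on the stop: 28 N, and z no longer changes. Holding for 1.5 s, then lifting.

Call:
move_arm --deltas '[{"linear": [0,0,0],"turn": [0,0,0],"claw": 1},{"linear": [0,0,0],"turn": [0,0,0],"claw": 1},{"linear": [0,0,0],"turn": [0,0,0],"claw": 1},{"linear": [0,0,0],"turn": [0,0,0],"claw": 1},{"linear": [0,0,0],"turn": [0,0,0],"claw": 1},{"linear": [0,0,0],"turn": [0,0,0],"claw": 1},{"linear": [0,0,0],"turn": [0,0,0],"claw": 1},{"linear": [0,0,0],"turn": [0,0,0],"claw": 1},{"linear": [0,0,0],"turn": [0,0,0],"claw": 1},{"linear": [0,0,0],"turn": [0,0,0],"claw": 1},{"linear": [0,0,0],"turn": [0,0,0],"claw": 1},{"linear": [0,0,0],"turn": [0,0,0],"claw": 1},{"linear": [0,0,0],"turn": [0,0,0],"claw": 1},{"linear": [0,0,0],"turn": [0,0,0],"claw": 1},{"linear": [0,0,0],"turn": [0,0,0],"claw": 1},{"linear": [0,0,0],"turn": [0,0,0],"claw": 1},{"linear": [0,0,0],"turn": [0,0,0],"claw": 1},{"linear": [0,0,0],"turn": [0,0,0],"claw": 1}]'

```text
time: 10.18
position: [0.637, -0.1333, 0.1246]
tool_rot: [3.139, 0.0, 0.001]
ft_force: [-11.2, 0.8, 27.3]
grip_width: 0.586
```

Call:
move_arm --deltas '[{"linear": [0,0,-0.3],"turn": [0,0,0],"claw": 1},{"linear": [0,0,-0.5],"turn": [0,0,0],"claw": 1},{"linear": [0,0,-0.6],"turn": [0,0,0],"claw": 1},{"linear": [0,0,-0.6],"turn": [0,0,0],"claw": 1},{"linear": [0,0,0],"turn": [0,0,0],"claw": 1},{"linear": [0,0,0],"turn": [0,0,0],"claw": 1}]'

```text
time: 10.68
position: [0.6372, -0.1331, 0.1789]
tool_rot: [3.141, 0.001, 0.003]
ft_force: [-0.8, -0.2, -1.9]
grip_width: 0.591
```

```bash
python3 - <<'E'
from h import *
go((.58,.155,.18),(.58,.155,.053))
E
```

```text
t 10.68 pos [ 0.6372 -0.1331  0.1789] yaw 0.04 tilt [ 0.09 -0.03] F [-0.8 -0.2 -1.9] grip 0.591 q [ 0.62  0.42 -0.6   1.52  0.24  1.28 -1.57]
(0.58, 0.155, 0.18) shares [-1.9  -9.6  -0.05] maxrows 9.6
(0.58, 0.155, 0.053) shares [-0.01 -0.    4.23] maxrows 4.2
```

Call:
move_arm --deltas '[{"linear": [0.13,-0.5,0],"turn": [0,0,0],"claw": 1},{"linear": [0.14,-0.8,0],"turn": [0,0,0],"claw": 1},{"linear": [0.14,-0.8,0],"turn": [0,0,0],"claw": 1},{"linear": [0.14,-0.8,0],"turn": [0,0,0],"claw": 1},{"linear": [0.14,-0.8,0],"turn": [0,0,0],"claw": 1},{"linear": [0.14,-0.8,0],"turn": [0,0,0],"claw": 1},{"linear": [0.14,-0.8,0],"turn": [0,0,0],"claw": 1},{"linear": [0.14,-0.8,0],"turn": [0,0,0],"claw": 1},{"linear": [0.14,-0.8,0],"turn": [0,0,0],"claw": 1},{"linear": [0.14,-0.8,0],"turn": [0,0,0],"claw": 1},{"linear": [0.14,-0.8,0],"turn": [0,0,0],"claw": 1},{"linear": [0,-0.87,0],"turn": [0,0,0],"claw": 1},{"linear": [0,0,0.3],"turn": [0,0,0],"claw": 1},{"linear": [0,0,0.8],"turn": [0,0,0],"claw": 1},{"linear": [0,0,0.8],"turn": [0,0,0],"claw": 1},{"linear": [0,0,0.8],"turn": [0,0,0],"claw": 1},{"linear": [0,0,0.8],"turn": [0,0,0],"claw": 1},{"linear": [0,0,0.4],"turn": [0,0,0],"claw": 1},{"linear": [0,0,0],"turn": [0,0,0],"claw": 1},{"linear": [0,0,0],"turn": [0,0,0],"claw": 1}]'

```text
time: 12.35
position: [0.6816, 0.1479, 0.0602]
tool_rot: [3.141, 0.001, -0.004]
ft_force: [0.5, 0.1, -1.5]
grip_width: 0.59
```

```bash
python3 - <<'E'
from h import *
go((.684,.148,.052))
E
```

```text
t 12.35 pos [0.6816 0.1479 0.0602] yaw 0.05 tilt [-0.14 -0.01] F [ 0.5  0.1 -1.5] grip 0.59 q [ 0.19  0.64 -0.62  1.49  0.39  1.14 -2.07]
(0.684, 0.148, 0.052) shares [ 0.08 -0.    0.27] maxrows 0.3
```

Call:
move_arm --deltas '[{"linear": [0,0,0.2],"turn": [0,0,0],"claw": 1},{"linear": [0,0,0.13],"turn": [0,0,0],"claw": 1},{"linear": [0,0,0],"turn": [0,0,0],"claw": 1},{"linear": [0,0,0],"turn": [0,0,0],"claw": 1},{"linear": [0,0,0],"turn": [0,0,0],"claw": 0},{"linear": [0,0,0],"turn": [0,0,0],"claw": 0},{"linear": [0,0,0],"turn": [0,0,0],"claw": 0},{"linear": [0,0,0],"turn": [0,0,0],"claw": 0},{"linear": [0,0,-0.5],"turn": [0,0,0],"claw": 0},{"linear": [0,0,-0.8],"turn": [0,0,0],"claw": 0},{"linear": [0,0,-0.8],"turn": [0,0,0],"claw": 0},{"linear": [0,0,-0.9],"turn": [0,0,0],"claw": 0},{"linear": [0,0,-0.9],"turn": [0,0,0],"claw": 0},{"linear": [-0.9,0.8,0],"turn": [0,0,0],"claw": 0},{"linear": [-0.9,0.8,0],"turn": [0,0,0],"claw": 0},{"linear": [-0.9,0.8,0],"turn": [0,0,0],"claw": 0},{"linear": [-0.9,0.8,0],"turn": [0,0,0],"claw": 0},{"linear": [-0.9,0.8,0],"turn": [0,0,0],"claw": 0},{"linear": [0,0,0],"turn": [0,0,0],"claw": 0},{"linear": [0,0,0],"turn": [0,0,0],"claw": 0}]'

```text
time: 14.02
position: [0.5469, 0.0258, 0.17]
tool_rot: [3.139, -0.004, 0.002]
ft_force: [0.3, 0.1, -0.7]
grip_width: 0.999
```

```bash
python3 - <<'E'
from h import *
s=grab('scene','s4');go((.4492,-.0672,.17))
white(s,255,290,165,225,.052)
E
```

```text
t 14.07 pos [0.548  0.0276 0.1702] yaw -0.03 tilt [ 0.15 -0.05] F [0.5 0.8 0.1] grip 1.001 q [ 0.52  0.22 -0.69  1.78  0.15  1.19 -1.79]
(0.4492, -0.0672, 0.17) shares [-3.29  3.16 -0.  ] maxrows 3.3
white [269.1 197.2] [ 27  29 419] [ 0.4666 -0.0568  0.052 ]
```

View pics/s4.png

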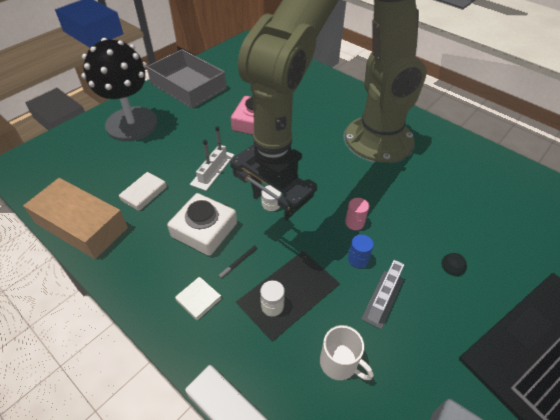

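The scene shows the tall jar standing on the mat (273,298) and the short jar still at (271,200), under the gripper edge. Going to the short jar.

Call:
move_arm --deltas '[{"linear": [-0.8,0.8,0],"turn": [0,0,0],"claw": 0},{"linear": [-0.8,0.8,0],"turn": [0,0,0],"claw": 0},{"linear": [-0.8,0.8,0],"turn": [0,0,0],"claw": 0},{"linear": [-0.85,0.78,0],"turn": [0,0,0],"claw": 0},{"linear": [0,0,0],"turn": [0,0,0],"claw": 0},{"linear": [0,0,0],"turn": [0,0,0],"claw": 0}]'

```text
time: 14.57
position: [0.4507, -0.0678, 0.1695]
tool_rot: [3.141, -0.001, 0.003]
ft_force: [0.8, -0.3, 0.6]
grip_width: 1.001
```

```bash
python3 - <<'E'
from h import *
s=grab('scene');white(s,255,290,180,225,.052);go((.4492,-.0672,.034))
E
```

```text
white [270.4 197.4] [ 20  26 455] [ 0.4648 -0.0536  0.052 ]
t 14.62 pos [ 0.4515 -0.0666  0.1696] yaw 0.11 tilt [ 0.13 -0.  ] F [ 0.5 -0.7 -0.2] grip 1.0 q [ 0.72 -0.02 -0.62  1.99 -0.01  1.17 -1.46]
(0.4492, -0.0672, 0.034) shares [-0.09  0.02  4.52] maxrows 4.5
```

Call:
move_arm --deltas '[{"linear": [-0.07,0.02,0.5],"turn": [0,0,0],"claw": 0},{"linear": [0,0,0.7],"turn": [0,0,0],"claw": 0},{"linear": [0,0,0.7],"turn": [0,0,0],"claw": 0},{"linear": [0,0,0.7],"turn": [0,0,0],"claw": 0},{"linear": [0,0,0.7],"turn": [0,0,0],"claw": 0},{"linear": [0,0,0.7],"turn": [0,0,0],"claw": 0},{"linear": [0,0,0.5],"turn": [0,0,0],"claw": 0},{"linear": [0,0,0],"turn": [0,0,0],"claw": 0},{"linear": [0,0,0],"turn": [0,0,0],"claw": 0.2},{"linear": [0,0,0],"turn": [0,0,0],"claw": 0.3},{"linear": [0,0,0],"turn": [0,0,0],"claw": 0.4},{"linear": [0,0,0],"turn": [0,0,0],"claw": 1},{"linear": [0,0,0],"turn": [0,0,0],"claw": 1},{"linear": [0,0,0],"turn": [0,0,0],"claw": 1},{"linear": [0,0,0],"turn": [0,0,0],"claw": 1},{"linear": [0,0,0],"turn": [0,0,0],"claw": 1}]'

```text
time: 15.95
position: [0.4484, -0.0686, 0.0342]
tool_rot: [3.141, 0.001, 0.001]
ft_force: [-1.6, -0.5, 4.2]
grip_width: 0.61
```

```bash
python3 - <<'E'
from h import *
p,_=st();go((p[0],p[1],.175),(.637,-.1335,.175))
E
```

```text
t 15.95 pos [ 0.4484 -0.0686  0.0342] yaw 0.03 tilt [ 0.05 -0.05] F [-1.6 -0.5  4.2] grip 0.61 q [ 0.68  0.18 -0.62  2.12  0.13  0.88 -1.59]
t 15.95 pos [ 0.4484 -0.0686  0.0342] yaw 0.03 tilt [ 0.05 -0.05] F [-1.6 -0.5  4.2] grip 0.61 q [ 0.68  0.18 -0.62  2.12  0.13  0.88 -1.59]
(np.float64(0.4484272002717554), np.float64(-0.06855661367145756), 0.175) shares [ 0.    0.   -4.69] maxrows 4.7
(0.637, -0.1335, 0.175) shares [6.28 2.17 0.01] maxrows 6.3
```

Call:
move_arm --deltas '[{"linear": [0,0,-0.4],"turn": [0,0,0],"claw": 1},{"linear": [0,0,-0.8],"turn": [0,0,0],"claw": 1},{"linear": [0,0,-0.8],"turn": [0,0,0],"claw": 1},{"linear": [0,0,-0.8],"turn": [0,0,0],"claw": 1},{"linear": [0,0,-0.8],"turn": [0,0,0],"claw": 1},{"linear": [0,0,-0.6],"turn": [0,0,0],"claw": 1},{"linear": [0.4,0.14,0],"turn": [0,0,0],"claw": 1},{"linear": [0.7,0.24,0],"turn": [0,0,0],"claw": 1},{"linear": [0.7,0.24,0],"turn": [0,0,0],"claw": 1},{"linear": [0.7,0.24,0],"turn": [0,0,0],"claw": 1},{"linear": [0.7,0.24,0],"turn": [0,0,0],"claw": 1},{"linear": [0.7,0.24,0],"turn": [0,0,0],"claw": 1},{"linear": [0.7,0.24,0],"turn": [0,0,0],"claw": 1},{"linear": [0.7,0.24,0],"turn": [0,0,0],"claw": 1},{"linear": [0.7,0.24,0],"turn": [0,0,0],"claw": 1},{"linear": [0.28,0.1,0],"turn": [0,0,0],"claw": 1},{"linear": [0,0,0.6],"turn": [0,0,0],"claw": 1},{"linear": [0,0,0.6],"turn": [0,0,0],"claw": 1},{"linear": [0,0,0],"turn": [0,0,0],"claw": 1},{"linear": [0,0,0],"turn": [0,0,0],"claw": 1}]'

```text
time: 17.62
position: [0.6352, -0.1325, 0.1231]
tool_rot: [-3.141, -0.001, 0.004]
ft_force: [0.7, 0.2, -1.9]
grip_width: 0.609
```

```bash
python3 - <<'E'
from h import *
go((.637,-.1335,.126));s=grab('scene')
cv2.imwrite('pics/c6.png',cv2.resize(np.ascontiguousarray(s['image'][130:260,150:260,::-1]),None,fx=4,fy=4,interpolation=cv2.INTER_CUBIC))
E
```

```text
t 17.62 pos [ 0.6352 -0.1325  0.1231] yaw 0.05 tilt [-0.16  0.04] F [ 0.7  0.2 -1.9] grip 0.609 q [ 0.6   0.46 -0.57  1.58  0.26  1.18 -1.59]
(0.637, -0.1335, 0.126) shares [ 0.06  0.03 -0.1 ] maxrows 0.1
```

View pics/c6.png

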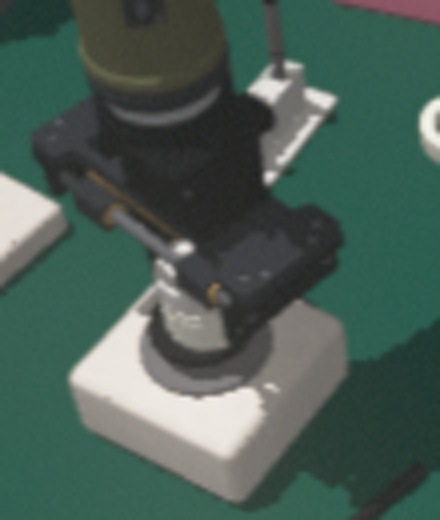

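The crop shows the short jar just over the pad, centred (about (205,320)). Pressing.

Call:
move_arm --deltas '[{"linear": [0.05,0.03,-0.05],"turn": [0,0,0],"claw": 1},{"linear": [0,0,0.1],"turn": [0,0,0],"claw": 1},{"linear": [0,0,0.1],"turn": [0,0,0],"claw": 1},{"linear": [0,0,0.1],"turn": [0,0,0],"claw": 1},{"linear": [0,0,0.1],"turn": [0,0,0],"claw": 1},{"linear": [0,0,0.08],"turn": [0,0,0],"claw": 1},{"linear": [0,0,0],"turn": [0,0,0],"claw": 1},{"linear": [0,0,0],"turn": [0,0,0],"claw": 1},{"linear": [0,0,0],"turn": [0,0,0],"claw": 1}]'

```text
time: 18.42
position: [0.6389, -0.134, 0.1131]
tool_rot: [3.14, 0.001, 0.004]
ft_force: [-1.9, 0.6, 10.2]
grip_width: 0.61
```

Call:
move_arm --deltas '[{"linear": [0,0,0.06],"turn": [0,0,0],"claw": 1},{"linear": [0,0,0.06],"turn": [0,0,0],"claw": 1},{"linear": [0,0,0.04],"turn": [0,0,0],"claw": 1},{"linear": [0,0,0],"turn": [0,0,0],"claw": 1},{"linear": [0,0,0],"turn": [0,0,0],"claw": 1}]'

```text
time: 18.83
position: [0.6391, -0.1339, 0.1121]
tool_rot: [3.139, 0.0, 0.005]
ft_force: [-9.6, 1.5, 27.1]
grip_width: 0.611
```

On the stop again at 27 N. Holding, then carrying to the near end of the mat.

Call:
move_arm --deltas '[{"linear": [0,0,0],"turn": [0,0,0],"claw": 1},{"linear": [0,0,0],"turn": [0,0,0],"claw": 1},{"linear": [0,0,0],"turn": [0,0,0],"claw": 1},{"linear": [0,0,0],"turn": [0,0,0],"claw": 1},{"linear": [0,0,0],"turn": [0,0,0],"claw": 1},{"linear": [0,0,0],"turn": [0,0,0],"claw": 1},{"linear": [0,0,0],"turn": [0,0,0],"claw": 1},{"linear": [0,0,0],"turn": [0,0,0],"claw": 1},{"linear": [0,0,0],"turn": [0,0,0],"claw": 1},{"linear": [0,0,0],"turn": [0,0,0],"claw": 1},{"linear": [0,0,0],"turn": [0,0,0],"claw": 1},{"linear": [0,0,0],"turn": [0,0,0],"claw": 1},{"linear": [0,0,0],"turn": [0,0,0],"claw": 1},{"linear": [0,0,0],"turn": [0,0,0],"claw": 1},{"linear": [0,0,0],"turn": [0,0,0],"claw": 1},{"linear": [0,0,0],"turn": [0,0,0],"claw": 1},{"linear": [0,0,0],"turn": [0,0,0],"claw": 1},{"linear": [0,0,0],"turn": [0,0,0],"claw": 1}]'

```text
time: 20.33
position: [0.6391, -0.1339, 0.1121]
tool_rot: [3.139, 0.0, 0.005]
ft_force: [-9.3, 1.1, 27.1]
grip_width: 0.611
```

Call:
move_arm --deltas '[{"linear": [0,0,-0.3],"turn": [0,0,0],"claw": 1},{"linear": [0,0,-0.5],"turn": [0,0,0],"claw": 1},{"linear": [0,0,-0.6],"turn": [0,0,0],"claw": 1},{"linear": [0,0,-0.6],"turn": [0,0,0],"claw": 1},{"linear": [-0.1,-0.5,0],"turn": [0,0,0],"claw": 1},{"linear": [-0.2,-0.8,0],"turn": [0,0,0],"claw": 1},{"linear": [-0.2,-0.8,0],"turn": [0,0,0],"claw": 1},{"linear": [-0.2,-0.8,0],"turn": [0,0,0],"claw": 1},{"linear": [-0.2,-0.8,0],"turn": [0,0,0],"claw": 1},{"linear": [-0.2,-0.8,0],"turn": [0,0,0],"claw": 1},{"linear": [-0.2,-0.8,0],"turn": [0,0,0],"claw": 1},{"linear": [-0.2,-0.8,0],"turn": [0,0,0],"claw": 1},{"linear": [-0.2,-0.8,0],"turn": [0,0,0],"claw": 1},{"linear": [-0.2,-0.8,0],"turn": [0,0,0],"claw": 1},{"linear": [-0.2,-0.8,0],"turn": [0,0,0],"claw": 1},{"linear": [-0.1,-0.8,0],"turn": [0,0,0],"claw": 1},{"linear": [0,-0.4,0],"turn": [0,0,0],"claw": 1},{"linear": [0,0,0],"turn": [0,0,0],"claw": 1},{"linear": [0,0,0],"turn": [0,0,0],"claw": 1}]'

```text
time: 21.92
position: [0.5712, 0.1575, 0.1651]
tool_rot: [3.141, 0.004, -0.002]
ft_force: [0.7, -1.3, -1.9]
grip_width: 0.61
```

```bash
python3 - <<'E'
from h import *
go((.5735,.158,.165),(.5735,.158,.039))
s=grab('scene','s5');h=s['image'][270:320,250:300];print(h.shape);white(s,250,300,270,325,.08)
E
```

```text
t 21.92 pos [0.5712 0.1575 0.1651] yaw 0.14 tilt [-0.06 -0.05] F [ 0.7 -1.3 -1.9] grip 0.61 q [ 0.28  0.33 -0.72  1.68  0.23  1.22 -2.06]
(0.5735, 0.158, 0.165) shares [ 0.08 -0.02  0.  ] maxrows 0.1
(0.5735, 0.158, 0.039) shares [ 0.  -0.   4.2] maxrows 4.2
(50, 50, 3)
white [271.8 297.3] [ 25  36 733] [0.6963 0.1612 0.08  ]
```

Call:
move_arm --deltas '[{"linear": [0.08,0,0.5],"turn": [0,0,0],"claw": 1},{"linear": [0,0,0.8],"turn": [0,0,0],"claw": 1},{"linear": [0,0,0.8],"turn": [0,0,0],"claw": 1},{"linear": [0,0,0.8],"turn": [0,0,0],"claw": 1},{"linear": [0,0,0.7],"turn": [0,0,0],"claw": 1},{"linear": [0,0,0.4],"turn": [0,0,0],"claw": 1},{"linear": [0,0,0.2],"turn": [0,0,0],"claw": 1},{"linear": [0,0,0],"turn": [0,0,0],"claw": 1},{"linear": [0,0,0],"turn": [0,0,0],"claw": 1},{"linear": [0,0,0],"turn": [0,0,0],"claw": 1},{"linear": [0,0,0],"turn": [0,0,0],"claw": 0},{"linear": [0,0,0],"turn": [0,0,0],"claw": 0},{"linear": [0,0,0],"turn": [0,0,0],"claw": 0},{"linear": [0,0,0],"turn": [0,0,0],"claw": 0},{"linear": [0,0,-0.5],"turn": [0,0,0],"claw": 0},{"linear": [0,0,-0.8],"turn": [0,0,0],"claw": 0},{"linear": [0,0,-0.8],"turn": [0,0,0],"claw": 0},{"linear": [0,0,-0.9],"turn": [0,0,0],"claw": 0},{"linear": [0,0,-0.9],"turn": [0,0,0],"claw": 0},{"linear": [0,0,-0.9],"turn": [0,0,0],"claw": 0}]'

```text
time: 23.63
position: [0.574, 0.1574, 0.1854]
tool_rot: [3.142, 0.002, 0.001]
ft_force: [1.1, -0.5, 0.2]
grip_width: 0.998
```

```bash
python3 - <<'E'
from h import *
go((.482,-.16,.20),(.481,-.290,.20),(.481,-.290,.103))
E
```

```text
t 23.63 pos [0.574  0.1574 0.1854] yaw 0.06 tilt [ 0.02 -0.  ] F [ 1.1 -0.5  0.2] grip 0.998 q [ 0.29  0.32 -0.72  1.65  0.22  1.25 -2.05]
(0.482, -0.16, 0.2) shares [-3.08 10.58 -0.49] maxrows 10.6
(0.481, -0.29, 0.2) shares [-0.04  4.33  0.  ] maxrows 4.3
(0.481, -0.29, 0.103) shares [-0.   -0.    3.23] maxrows 3.2
```

Call:
move_arm --deltas '[{"linear": [-0.16,0.6,-0.5],"turn": [0,0,0],"claw": 0},{"linear": [-0.2,0.9,0],"turn": [0,0,0],"claw": 0},{"linear": [-0.2,0.9,0],"turn": [0,0,0],"claw": 0},{"linear": [-0.2,0.9,0],"turn": [0,0,0],"claw": 0},{"linear": [-0.2,0.9,0],"turn": [0,0,0],"claw": 0},{"linear": [-0.2,0.9,0],"turn": [0,0,0],"claw": 0},{"linear": [-0.2,0.9,0],"turn": [0,0,0],"claw": 0},{"linear": [-0.2,0.9,0],"turn": [0,0,0],"claw": 0},{"linear": [-0.2,0.9,0],"turn": [0,0,0],"claw": 0},{"linear": [-0.2,0.9,0],"turn": [0,0,0],"claw": 0},{"linear": [-0.2,0.9,0],"turn": [0,0,0],"claw": 0},{"linear": [-0.2,0.9,0],"turn": [0,0,0],"claw": 0},{"linear": [-0.2,0.9,0],"turn": [0,0,0],"claw": 0},{"linear": [-0.2,0.9,0],"turn": [0,0,0],"claw": 0},{"linear": [-0.2,0.9,0],"turn": [0,0,0],"claw": 0},{"linear": [-0.2,0.9,0],"turn": [0,0,0],"claw": 0},{"linear": [0,0.8,0],"turn": [0,0,0],"claw": 0},{"linear": [0,0,0],"turn": [0,0,0],"claw": 0},{"linear": [0,0,0],"turn": [0,0,0],"claw": 0},{"linear": [0,0,0],"turn": [0,0,0],"claw": 0}]'

```text
time: 25.3
position: [0.48, -0.2889, 0.199]
tool_rot: [-3.141, -0.002, -0.0]
ft_force: [0.0, 1.2, -0.5]
grip_width: 1.001
```

```bash
python3 - <<'E'
from h import *
go((.481,-.289,.20),(.481,-.289,.103))
s=grab('scene','s6');t=grab('top','t6')
a=cv2.resize(np.ascontiguousarray(s['image'][90:200,150:280,::-1]),None,fx=3,fy=3,interpolation=cv2.INTER_CUBIC)
b=cv2.resize(np.ascontiguousarray(s['image'][235:345,230:420,::-1]),None,fx=2,fy=3,interpolation=cv2.INTER_CUBIC)
cv2.imwrite('pics/c7.png',np.hstack([a,b]))
E
```

```text
t 25.3 pos [ 0.48   -0.2889  0.199 ] yaw 0.08 tilt [0.02 0.04] F [ 0.   1.2 -0.5] grip 1.001 q [ 0.89  0.19 -0.44  1.73  0.08  1.25 -1.14]
(0.481, -0.289, 0.2) shares [ 0.03  0.   -0.03] maxrows 0.0
(0.481, -0.289, 0.103) shares [-0.    0.    3.23] maxrows 3.2
```

View pics/c7.png

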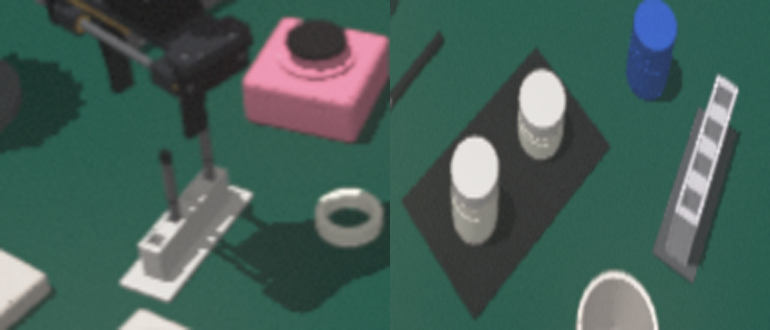

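The crop shows both jars standing on the mat, and the jaws above the rack with pocket-2 applicator (167,160) between them. Descending to grip it.

Call:
move_arm --deltas '[{"linear": [0.03,0,0.6],"turn": [0,0,0],"claw": 0},{"linear": [0,0,0.6],"turn": [0,0,0],"claw": 0},{"linear": [0,0,0.6],"turn": [0,0,0],"claw": 0},{"linear": [0,0,0.6],"turn": [0,0,0],"claw": 0.3},{"linear": [0,0,0.6],"turn": [0,0,0],"claw": 0.4},{"linear": [0,0,0.2],"turn": [0,0,0],"claw": 0.5},{"linear": [0,0,0],"turn": [0,0,0],"claw": 0.6},{"linear": [0,0,0],"turn": [0,0,0],"claw": 0.7},{"linear": [0,0,0],"turn": [0,0,0],"claw": 0.8},{"linear": [0,0,0],"turn": [0,0,0],"claw": 1},{"linear": [0,0,0],"turn": [0,0,0],"claw": 1},{"linear": [0,0,0],"turn": [0,0,0],"claw": 1},{"linear": [0,0,0],"turn": [0,0,0],"claw": 1},{"linear": [0,0,0],"turn": [0,0,0],"claw": 1}]' --grip_force 15

```text
time: 26.57
position: [0.4806, -0.2899, 0.1032]
tool_rot: [3.141, 0.001, 0.0]
ft_force: [0.2, 1.5, -0.0]
grip_width: 0.251
```

Call:
move_arm --deltas '[{"linear": [0,0,0],"turn": [0,0,0],"claw": 1},{"linear": [0,0,0],"turn": [0,0,0],"claw": 1},{"linear": [0,0,0],"turn": [0,0,0],"claw": 1},{"linear": [0,0,0],"turn": [0,0,0],"claw": 1}]'

```text
time: 26.9
position: [0.4805, -0.2898, 0.103]
tool_rot: [3.142, 0.001, -0.0]
ft_force: [1.0, 0.6, 0.1]
grip_width: 0.121
```

Gripped (10.5 mm). Lifting and carrying to the holder.

Call:
move_arm --deltas '[{"linear": [0,0,-0.3],"turn": [0,0,0],"claw": 1},{"linear": [0,0,-0.6],"turn": [0,0,0],"claw": 1},{"linear": [0,0,-0.7],"turn": [0,0,0],"claw": 1},{"linear": [0,0,-0.7],"turn": [0,0,0],"claw": 1},{"linear": [0,0,-0.7],"turn": [0,0,0],"claw": 1},{"linear": [0,0,-0.7],"turn": [0,0,0],"claw": 1},{"linear": [0,0,-0.3],"turn": [0,0,0],"claw": 1},{"linear": [0,0,0],"turn": [0,0,0],"claw": 1}]' --grip_force 20

```text
time: 27.57
position: [0.4819, -0.2905, 0.2259]
tool_rot: [3.138, 0.001, 0.007]
ft_force: [0.6, -0.0, -0.7]
grip_width: 0.114
```

Call:
move_arm --deltas '[{"linear": [0,-0.3,0],"turn": [0,0,0],"claw": 1},{"linear": [0,-0.7,0],"turn": [0,0,0],"claw": 1},{"linear": [0.1,-0.8,0],"turn": [0,0,0],"claw": 1},{"linear": [0.1,-0.8,0],"turn": [0,0,0],"claw": 1},{"linear": [0.1,-0.8,0],"turn": [0,0,0],"claw": 1},{"linear": [0.1,-0.8,0],"turn": [0,0,0],"claw": 1},{"linear": [0.1,-0.8,0],"turn": [0,0,0],"claw": 1},{"linear": [0.1,-0.8,0],"turn": [0,0,0],"claw": 1},{"linear": [0.1,-0.8,0],"turn": [0,0,0],"claw": 1},{"linear": [0.1,-0.8,0],"turn": [0,0,0],"claw": 1},{"linear": [0.1,-0.8,0],"turn": [0,0,0],"claw": 1},{"linear": [0.1,-0.8,0],"turn": [0,0,0],"claw": 1},{"linear": [0.1,-0.8,0],"turn": [0,0,0],"claw": 1},{"linear": [0.1,-0.8,0],"turn": [0,0,0],"claw": 1},{"linear": [0.1,-0.8,0],"turn": [0,0,0],"claw": 1},{"linear": [0.1,-0.8,0],"turn": [0,0,0],"claw": 1},{"linear": [0.1,-0.8,0],"turn": [0,0,0],"claw": 1},{"linear": [0.1,-0.8,0],"turn": [0,0,0],"claw": 1},{"linear": [0.1,-0.8,0],"turn": [0,0,0],"claw": 1},{"linear": [0.1,-0.8,0],"turn": [0,0,0],"claw": 1}]'

```text
time: 29.23
position: [0.5327, 0.1736, 0.221]
tool_rot: [3.141, 0.002, -0.005]
ft_force: [0.3, -0.0, -0.3]
grip_width: 0.12
```

Call:
move_arm --deltas '[{"linear": [0.1,-0.8,0],"turn": [0,0,0],"claw": 1},{"linear": [0.1,-0.8,0],"turn": [0,0,0],"claw": 1},{"linear": [0.05,-0.8,0],"turn": [0,0,0],"claw": 1},{"linear": [0,-0.8,0],"turn": [0,0,0],"claw": 1},{"linear": [0,-0.8,0],"turn": [0,0,0],"claw": 1},{"linear": [0,-0.8,0],"turn": [0,0,0],"claw": 1},{"linear": [0,-0.5,0],"turn": [0,0,0],"claw": 1},{"linear": [0,-0.2,0],"turn": [0,0,0],"claw": 1},{"linear": [0,0,0],"turn": [0,0,0],"claw": 1},{"linear": [0,0,0],"turn": [0,0,0],"claw": 1},{"linear": [0,0,0],"turn": [0,0,0],"claw": 1}]'

```text
time: 30.15
position: [0.5419, 0.3355, 0.2222]
tool_rot: [3.14, -0.001, -0.001]
ft_force: [0.2, 0.2, -1.0]
grip_width: 0.118
```

```bash
python3 - <<'E'
from h import *
go((.542,.339,.22),(.542,.339,.18))
E
```

```text
t 30.15 pos [0.5419 0.3355 0.2222] yaw -0.05 tilt [-0.04 -0.1 ] F [ 0.2  0.2 -1. ] grip 0.118 q [ 0.03  0.42 -0.82  1.49  0.31  1.37 -2.39]
(0.542, 0.339, 0.22) shares [ 0.   -0.12  0.07] maxrows 0.1
(0.542, 0.339, 0.18) shares [ 0.   -0.    1.33] maxrows 1.3
```

Call:
move_arm --deltas '[{"linear": [0,-0.12,0.5],"turn": [0,0,0],"claw": 1},{"linear": [0,0,0.5],"turn": [0,0,0],"claw": 1},{"linear": [0,0,0.3],"turn": [0,0,0],"claw": 1},{"linear": [0,0,0],"turn": [0,0,0],"claw": 1},{"linear": [0,0,0],"turn": [0,0,0],"claw": 1},{"linear": [0,0,0],"turn": [0,0,0],"claw": 1}]'

```text
time: 30.65
position: [0.542, 0.3407, 0.1843]
tool_rot: [-3.141, -0.0, -0.001]
ft_force: [0.5, -0.2, 0.6]
grip_width: 0.116
```

```bash
python3 - <<'E'
from h import *
p,_=st();s=grab('scene','s7');t=grab('top','t7')
def crop(d,u0,u1,v0,v1,f):
    a=cv2.resize(np.ascontiguousarray(d['image'][v0:v1,u0:u1,::-1]),None,fx=f,fy=f,interpolation=cv2.INTER_CUBIC)
    for P,c in [((p[0],p[1],p[2]-.097),(0,0,255)),((.542,.339,.070),(255,0,0)),((.5093,.332,.07),(255,0,0)),((p[0],p[1],p[2]-.04),(0,255,255))]:
        q=px(d,P);cv2.circle(a,tuple(int(v) for v in (q-[u0,v0]+.5)*f),2,c,-1)
    return a
cv2.imwrite('pics/c8.png',np.hstack([crop(s,330,420,240,330,5),crop(t,140,200,170,260,5)]))
E
```

```text
t 30.65 pos [0.542  0.3407 0.1843] yaw 0.01 tilt [0.03 0.01] F [ 0.5 -0.2  0.6] grip 0.116 q [ 0.02  0.45 -0.81  1.53  0.33  1.3  -2.41]
```

View pics/c8.png

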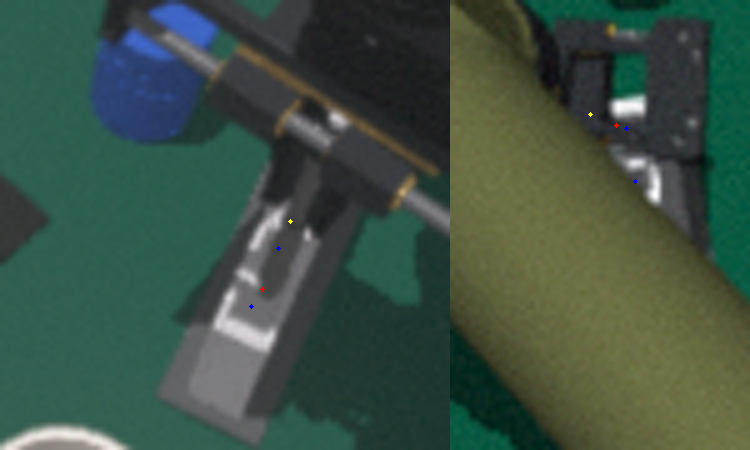

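The left crop shows the applicator tip at about (268,290), against the predicted (262,290). I'll zoom in to check for tilt before inserting.

```bash
python3 - <<'E'
import cv2,numpy as np
s=cv2.imread('pics/s7.png')[270:320,365:405]
s=np.clip(s.astype(float)*1.8,0,255).astype(np.uint8)
cv2.imwrite('pics/c9.png',cv2.resize(s,None,fx=12,fy=12,interpolation=cv2.INTER_CUBIC))
E
```

```text
(no output)
```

View pics/c9.png

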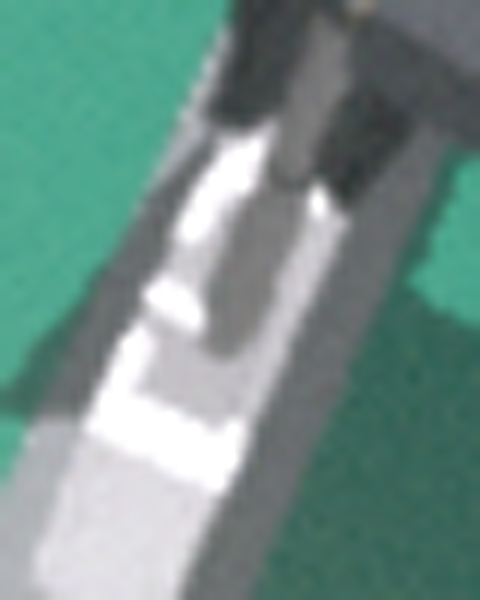

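The zoom shows the rod vertical with its tip at (225,340). Lowered to the mouth it lands within 1–2 mm of the cell centre (203,365). Inserting slowly.

Call:
move_arm --deltas '[{"linear": [-0.03,0.02,0.2],"turn": [0,0,0],"claw": 1},{"linear": [0,0,0.25],"turn": [0,0,0],"claw": 1},{"linear": [0,0,0.25],"turn": [0,0,0],"claw": 1},{"linear": [0,0,0.25],"turn": [0,0,0],"claw": 1},{"linear": [0,0,0.25],"turn": [0,0,0],"claw": 1},{"linear": [0,0,0],"turn": [0,0,0],"claw": 1},{"linear": [0,0,0],"turn": [0,0,0],"claw": 1}]'

```text
time: 31.33
position: [0.5403, 0.3399, 0.147]
tool_rot: [3.141, 0.001, -0.002]
ft_force: [-0.3, -0.0, 0.3]
grip_width: 0.116
```

Call:
move_arm --deltas '[{"linear": [0,0,0.3],"turn": [0,0,0],"claw": 1},{"linear": [0,0,0.3],"turn": [0,0,0],"claw": 1},{"linear": [0,0,0.3],"turn": [0,0,0],"claw": 1},{"linear": [0,0,0.3],"turn": [0,0,0],"claw": 1},{"linear": [0,0,0.15],"turn": [0,0,0],"claw": 1},{"linear": [0,0,0],"turn": [0,0,0],"claw": 1},{"linear": [0,0,0],"turn": [0,0,0],"claw": 1},{"linear": [0,0,0],"turn": [0,0,0],"claw": 1}]'

```text
time: 32.0
position: [0.5409, 0.3405, 0.1077]
tool_rot: [-3.141, -0.001, -0.001]
ft_force: [-0.3, 0.1, -0.3]
grip_width: 0.119
```

Call:
move_arm --deltas '[{"linear": [0,0,0.12],"turn": [0,0,0],"claw": 1},{"linear": [0,0,0],"turn": [0,0,0],"claw": 1},{"linear": [0,0,0],"turn": [0,0,0],"claw": 0.5},{"linear": [0,0,0],"turn": [0,0,0],"claw": 0.5},{"linear": [0,0,0],"turn": [0,0,0],"claw": 0.5},{"linear": [0,0,0],"turn": [0,0,0],"claw": 0.5},{"linear": [0,0,-0.3],"turn": [0,0,0],"claw": 0.5},{"linear": [0,0,-0.7],"turn": [0,0,0],"claw": 0.5},{"linear": [0,0,-0.8],"turn": [0,0,0],"claw": 0.5},{"linear": [0,0,-0.8],"turn": [0,0,0],"claw": 0.5},{"linear": [0,0,-0.6],"turn": [0,0,0],"claw": 0.5}]'

```text
time: 32.92
position: [0.5411, 0.3408, 0.2028]
tool_rot: [-3.14, -0.001, -0.003]
ft_force: [0.4, -0.1, -0.0]
grip_width: 0.495
```

```bash
python3 - <<'E'
from h import *
go((.45,-.308,.21),(.416,-.308,.21),(.416,-.308,.103))
E
```

```text
t 32.92 pos [0.5411 0.3408 0.2028] yaw 0.05 tilt [0.12 0.07] F [ 0.4 -0.1 -0. ] grip 0.495 q [ 0.02  0.43 -0.82  1.52  0.32  1.33 -2.4 ]
(0.45, -0.308, 0.21) shares [-3.05 21.62 -0.27] maxrows 21.6
(0.416, -0.308, 0.21) shares [-1.13 -0.   -0.  ] maxrows 1.1
(0.416, -0.308, 0.103) shares [-0.01  0.    3.57] maxrows 3.6
```

Call:
move_arm --deltas '[{"linear": [0,0.6,-0.2],"turn": [0,0,0],"claw": 0},{"linear": [0,0.9,0],"turn": [0,0,0],"claw": 0},{"linear": [0,0.9,0],"turn": [0,0,0],"claw": 0},{"linear": [0,0.9,0],"turn": [0,0,0],"claw": 0},{"linear": [0,0.9,0],"turn": [0,0,0],"claw": 0},{"linear": [0,0.9,0],"turn": [0,0,0],"claw": 0},{"linear": [0,0.9,0],"turn": [0,0,0],"claw": 0},{"linear": [0,0.9,0],"turn": [0,0,0],"claw": 0},{"linear": [0,0.9,0],"turn": [0,0,0],"claw": 0},{"linear": [-0.2,0.9,0],"turn": [0,0,0],"claw": 0},{"linear": [-0.2,0.9,0],"turn": [0,0,0],"claw": 0},{"linear": [-0.2,0.9,0],"turn": [0,0,0],"claw": 0},{"linear": [-0.2,0.9,0],"turn": [0,0,0],"claw": 0},{"linear": [-0.2,0.9,0],"turn": [0,0,0],"claw": 0},{"linear": [-0.2,0.9,0],"turn": [0,0,0],"claw": 0},{"linear": [-0.2,0.9,0],"turn": [0,0,0],"claw": 0},{"linear": [-0.3,0.9,0],"turn": [0,0,0],"claw": 0},{"linear": [-0.3,0.9,0],"turn": [0,0,0],"claw": 0},{"linear": [-0.4,0.9,0],"turn": [0,0,0],"claw": 0},{"linear": [-0.4,0.9,0],"turn": [0,0,0],"claw": 0}]'

```text
time: 34.58
position: [0.4568, -0.1918, 0.2068]
tool_rot: [3.141, 0.002, 0.002]
ft_force: [0.5, -0.3, -0.4]
grip_width: 1.0
```

Call:
move_arm --deltas '[{"linear": [-0.4,0.9,0],"turn": [0,0,0],"claw": 0},{"linear": [-0.4,0.9,0],"turn": [0,0,0],"claw": 0},{"linear": [-0.4,0.9,0],"turn": [0,0,0],"claw": 0},{"linear": [-0.2,0.9,0],"turn": [0,0,0],"claw": 0},{"linear": [0,0.2,0],"turn": [0,0,0],"claw": 0},{"linear": [0,0,0],"turn": [0,0,0],"claw": 0},{"linear": [0,0,0],"turn": [0,0,0],"claw": 0},{"linear": [0,0,0],"turn": [0,0,0],"claw": 0}]'

```text
time: 35.25
position: [0.4161, -0.3031, 0.2062]
tool_rot: [-3.141, -0.005, -0.001]
ft_force: [0.0, 0.7, -0.1]
grip_width: 1.003
```

```bash
python3 - <<'E'
from h import *
go((.416,-.308,.21),(.416,-.308,.103))
s=grab('scene','s8')
a=cv2.resize(np.ascontiguousarray(s['image'][90:200,150:280,::-1]),None,fx=3,fy=3,interpolation=cv2.INTER_CUBIC)
b=cv2.resize(np.ascontiguousarray(s['image'][225:335,240:420,::-1]),None,fx=2.2,fy=3,interpolation=cv2.INTER_CUBIC)
cv2.imwrite('pics/c10.png',np.hstack([a,b]))
E
```

```text
t 35.25 pos [ 0.4161 -0.3031  0.2062] yaw 0.19 tilt [0.03 0.02] F [ 0.   0.7 -0.1] grip 1.003 q [ 0.99  0.08 -0.43  1.82  0.03  1.25 -1.02]
(0.416, -0.308, 0.21) shares [-0.    0.16 -0.13] maxrows 0.2
(0.416, -0.308, 0.103) shares [-0.    0.    3.57] maxrows 3.6
```

View pics/c10.png

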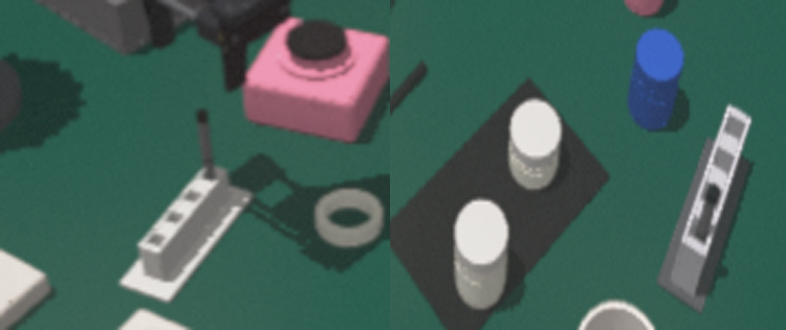

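The crop shows applicator 1 in the holder's nearest cell (708,210), both jars on the mat, and the last applicator in the rack's end pocket (205,145).

Call:
move_arm --deltas '[{"linear": [0,0.14,0.4],"turn": [0,0,0],"claw": 0},{"linear": [0,0,0.6],"turn": [0,0,0],"claw": 0},{"linear": [0,0,0.6],"turn": [0,0,0],"claw": 0},{"linear": [0,0,0.6],"turn": [0,0,0],"claw": 0},{"linear": [0,0,0.6],"turn": [0,0,0],"claw": 0.2},{"linear": [0,0,0.6],"turn": [0,0,0],"claw": 0.3},{"linear": [0,0,0],"turn": [0,0,0],"claw": 0.4},{"linear": [0,0,0],"turn": [0,0,0],"claw": 0.5},{"linear": [0,0,0],"turn": [0,0,0],"claw": 0.6},{"linear": [0,0,0],"turn": [0,0,0],"claw": 0.7},{"linear": [0,0,0],"turn": [0,0,0],"claw": 0.8},{"linear": [0,0,0],"turn": [0,0,0],"claw": 1},{"linear": [0,0,0],"turn": [0,0,0],"claw": 1},{"linear": [0,0,0],"turn": [0,0,0],"claw": 1},{"linear": [0,0,0],"turn": [0,0,0],"claw": 1},{"linear": [0,0,0],"turn": [0,0,0],"claw": 1},{"linear": [0,0,0],"turn": [0,0,0],"claw": 1},{"linear": [0,0,0],"turn": [0,0,0],"claw": 1}]' --grip_force 15

```text
time: 36.8
position: [0.4151, -0.3091, 0.1039]
tool_rot: [3.142, 0.001, -0.0]
ft_force: [-0.1, 0.4, -0.2]
grip_width: 0.118
```

Call:
move_arm --deltas '[{"linear": [0,0,-0.3],"turn": [0,0,0],"claw": 1},{"linear": [0,0,-0.6],"turn": [0,0,0],"claw": 1},{"linear": [0,0,-0.7],"turn": [0,0,0],"claw": 1},{"linear": [0,0,-0.7],"turn": [0,0,0],"claw": 1},{"linear": [0,0,-0.7],"turn": [0,0,0],"claw": 1},{"linear": [0,0,-0.7],"turn": [0,0,0],"claw": 1},{"linear": [0.3,-0.3,-0.3],"turn": [0,0,0],"claw": 1},{"linear": [0.5,-0.6,0],"turn": [0,0,0],"claw": 1},{"linear": [0.5,-0.8,0],"turn": [0,0,0],"claw": 1},{"linear": [0.5,-0.8,0],"turn": [0,0,0],"claw": 1},{"linear": [0.23,-0.8,0],"turn": [0,0,0],"claw": 1},{"linear": [0,-0.8,0],"turn": [0,0,0],"claw": 1},{"linear": [0,-0.8,0],"turn": [0,0,0],"claw": 1},{"linear": [0,-0.8,0],"turn": [0,0,0],"claw": 1},{"linear": [0,-0.8,0],"turn": [0,0,0],"claw": 1},{"linear": [0,-0.8,0],"turn": [0,0,0],"claw": 1},{"linear": [0,-0.8,0],"turn": [0,0,0],"claw": 1},{"linear": [0,-0.8,0],"turn": [0,0,0],"claw": 1},{"linear": [0,-0.8,0],"turn": [0,0,0],"claw": 1},{"linear": [0,-0.8,0],"turn": [0,0,0],"claw": 1}]' --grip_force 20

```text
time: 38.47
position: [0.4756, 0.0084, 0.2238]
tool_rot: [-3.141, -0.003, 0.0]
ft_force: [0.6, -0.8, 0.3]
grip_width: 0.12
```

Call:
move_arm --deltas '[{"linear": [0,-0.8,0],"turn": [0,0,0],"claw": 1},{"linear": [0,-0.8,0],"turn": [0,0,0],"claw": 1},{"linear": [0,-0.8,0],"turn": [0,0,0],"claw": 1},{"linear": [0,-0.8,0],"turn": [0,0,0],"claw": 1},{"linear": [0,-0.8,0],"turn": [0,0,0],"claw": 1},{"linear": [0,-0.8,0],"turn": [0,0,0],"claw": 1},{"linear": [0,-0.8,0],"turn": [0,0,0],"claw": 1},{"linear": [0,-0.8,0],"turn": [0,0,0],"claw": 1},{"linear": [0,-0.8,0],"turn": [0,0,0],"claw": 1},{"linear": [0,-0.8,0],"turn": [0,0,0],"claw": 1},{"linear": [0,-0.8,0],"turn": [0,0,0],"claw": 1},{"linear": [0,-0.8,0],"turn": [0,0,0],"claw": 1},{"linear": [0,-0.5,0],"turn": [0,0,0],"claw": 1},{"linear": [0,0,0],"turn": [0,0,0],"claw": 1},{"linear": [0,0,0],"turn": [0,0,0],"claw": 1},{"linear": [0,0,0],"turn": [0,0,0],"claw": 1}]'

```text
time: 39.8
position: [0.4755, 0.3084, 0.2235]
tool_rot: [3.141, 0.001, -0.001]
ft_force: [-0.3, -0.3, -0.5]
grip_width: 0.117
```

```bash
python3 - <<'E'
from h import *
go((.4755,.3265,.22),(.4755,.3265,.184))
E
```

```text
t 39.8 pos [0.4755 0.3084 0.2235] yaw 0.02 tilt [-0.03 -0.05] F [-0.3 -0.3 -0.5] grip 0.117 q [ 0.2   0.28 -0.96  1.67  0.24  1.32 -2.37]
(0.4755, 0.3265, 0.22) shares [ 0.   -0.6   0.12] maxrows 0.6
(0.4755, 0.3265, 0.184) shares [ 0.  -0.   1.2] maxrows 1.2
```

Call:
move_arm --deltas '[{"linear": [0,-0.6,0.2],"turn": [0,0,0],"claw": 1},{"linear": [0,0,0.6],"turn": [0,0,0],"claw": 1},{"linear": [0,0,0.5],"turn": [0,0,0],"claw": 1},{"linear": [0,0,0],"turn": [0,0,0],"claw": 1},{"linear": [0,0,0],"turn": [0,0,0],"claw": 1},{"linear": [0,0,0],"turn": [0,0,0],"claw": 1}]'

```text
time: 40.3
position: [0.4763, 0.3263, 0.1856]
tool_rot: [3.142, -0.001, 0.002]
ft_force: [-0.0, 0.5, -0.3]
grip_width: 0.122
```

```bash
python3 - <<'E'
from h import *
p,_=st();s=grab('scene','s9');u0,v0,f=365,245,10
a=np.clip(s['image'][v0:v0+58,u0:u0+50,::-1].astype(float)*1.8,0,255).astype(np.uint8)
a=cv2.resize(a,None,fx=f,fy=f,interpolation=cv2.INTER_CUBIC)
for P,c in[((p[0],p[1],p[2]-.097),(0,0,255)),((p[0],p[1],.07),(255,0,0)),((p[0],p[1],p[2]-.04),(0,255,255))]:
    q=px(s,P);cv2.circle(a,tuple(int(v) for v in (q-[u0,v0]+.5)*f),3,c,-1)
cv2.imwrite('pics/c11.png',a)
E
```

```text
t 40.3 pos [0.4763 0.3263 0.1856] yaw -0.05 tilt [ 0.06 -0.01] F [-0.   0.5 -0.3] grip 0.122 q [ 0.15  0.34 -0.95  1.69  0.29  1.26 -2.44]
```

View pics/c11.png

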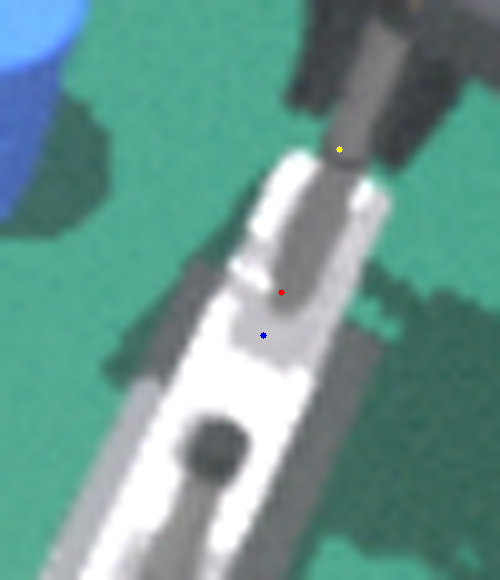

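The crop shows the rod vertical, tip end at about (290,300). The landing point is within 1–3 mm of the cell centre, so I'll nudge −1 mm in x and insert slowly.

Call:
move_arm --deltas '[{"linear": [-0.04,0,0.2],"turn": [0,0,0],"claw": 1},{"linear": [0,0,0.25],"turn": [0,0,0],"claw": 1},{"linear": [0,0,0.25],"turn": [0,0,0],"claw": 1},{"linear": [0,0,0.25],"turn": [0,0,0],"claw": 1},{"linear": [0,0,0.25],"turn": [0,0,0],"claw": 1},{"linear": [0,0,0],"turn": [0,0,0],"claw": 1},{"linear": [0,0,0],"turn": [0,0,0],"claw": 1}]'

```text
time: 40.93
position: [0.474, 0.3268, 0.148]
tool_rot: [3.141, 0.001, -0.002]
ft_force: [-0.4, 0.1, 0.1]
grip_width: 0.12
```

No contact. Going on to the floor, then releasing and retreating up.

Call:
move_arm --deltas '[{"linear": [0.02,0,0.3],"turn": [0,0,0],"claw": 1},{"linear": [0,0,0.3],"turn": [0,0,0],"claw": 1},{"linear": [0,0,0.3],"turn": [0,0,0],"claw": 1},{"linear": [0,0,0.3],"turn": [0,0,0],"claw": 1},{"linear": [0,0,0.2],"turn": [0,0,0],"claw": 1},{"linear": [0,0,0],"turn": [0,0,0],"claw": 1},{"linear": [0,0,0],"turn": [0,0,0],"claw": 1},{"linear": [0,0,0],"turn": [0,0,0],"claw": 1}]'

```text
time: 41.6
position: [0.4752, 0.3272, 0.107]
tool_rot: [-3.141, -0.001, -0.001]
ft_force: [0.4, 0.1, -0.4]
grip_width: 0.115
```

Call:
move_arm --deltas '[{"linear": [0,0,0.06],"turn": [0,0,0],"claw": 1},{"linear": [0,0,0],"turn": [0,0,0],"claw": 1},{"linear": [0,0,0],"turn": [0,0,0],"claw": 0.5},{"linear": [0,0,0],"turn": [0,0,0],"claw": 0.5},{"linear": [0,0,0],"turn": [0,0,0],"claw": 0.5},{"linear": [0,0,0],"turn": [0,0,0],"claw": 0.5},{"linear": [0,0,-0.3],"turn": [0,0,0],"claw": 0.5},{"linear": [0,0,-0.7],"turn": [0,0,0],"claw": 0.5},{"linear": [0,0,-0.8],"turn": [0,0,0],"claw": 0.5},{"linear": [0,0,-0.8],"turn": [0,0,0],"claw": 0.5},{"linear": [0,0,-0.9],"turn": [0,0,0],"claw": 0.5},{"linear": [0.3,0.8,-0.5],"turn": [0,0,0],"claw": 0},{"linear": [0.3,0.9,0],"turn": [0,0,0],"claw": 0},{"linear": [0,0.9,0],"turn": [0,0,0],"claw": 0},{"linear": [0,0.9,0],"turn": [0,0,0],"claw": 0},{"linear": [0,0.9,0],"turn": [0,0,0],"claw": 0},{"linear": [0,0.9,0],"turn": [0,0,0],"claw": 0},{"linear": [0,0.9,0],"turn": [0,0,0],"claw": 0},{"linear": [0,0.9,0],"turn": [0,0,0],"claw": 0},{"linear": [0,0.9,0],"turn": [0,0,0],"claw": 0}]'

```text
time: 43.27
position: [0.4931, 0.086, 0.2259]
tool_rot: [3.141, 0.002, 0.002]
ft_force: [0.2, 0.7, -0.3]
grip_width: 0.988
```

Call:
move_arm --deltas '[{"linear": [0,0.9,0],"turn": [0,0,0],"claw": 0},{"linear": [0,0.9,0],"turn": [0,0,0],"claw": 0},{"linear": [0,0.9,0],"turn": [0,0,0],"claw": 0},{"linear": [0,0.9,0],"turn": [0,0,0],"claw": 0},{"linear": [0,0.9,0],"turn": [0,0,0],"claw": 0},{"linear": [0,0.9,0],"turn": [0,0,0],"claw": 0},{"linear": [0,0.9,0],"turn": [0,0,0],"claw": 0},{"linear": [0,0,0],"turn": [0,0,0],"claw": 0},{"linear": [0,0,0],"turn": [0,0,0],"claw": 0}]'

```text
time: 44.02
position: [0.4932, -0.1034, 0.2255]
tool_rot: [-3.141, 0.004, -0.001]
ft_force: [-0.2, 0.5, 0.4]
grip_width: 0.996
```

```bash
python3 - <<'E'
from h import *
st();s=grab('scene');t=grab('top')
for d,box in((t,(205,275,130,215)),(s,(235,345,250,340))):white(d,*box,.004)
# predicted applicator tops and jar lids in both views
for n,P in dict(a1=(.541,.340,.126),a2=(.475,.3265,.126),tall=(.6835,.148,.08),short=(.574,.1575,.056)).items():print(n,np.round(px(s,P)),np.round(px(t,P)))
a=cv2.resize(np.ascontiguousarray(s['image'][110:380,150:450,::-1]),(600,540),interpolation=cv2.INTER_CUBIC)
b=cv2.resize(np.ascontiguousarray(t['image'][120:255,145:245,::-1]),(200,270),interpolation=cv2.INTER_CUBIC)
b=np.vstack([b,np.zeros((270,200,3),np.uint8)]);cv2.imwrite('pics/c12.png',np.hstack([a,b]))
E
```

```text
t 44.02 pos [ 0.4932 -0.1034  0.2255] yaw -0.15 tilt [0.02 0.01] F [-0.2  0.5  0.4] grip 0.996 q [ 0.82  0.06 -0.68  1.81  0.04  1.29 -1.44]
white [228.2 149.7] [ 19  21 292] [0.7041 0.1887 0.004 ]
white [234.9 186.9] [ 19  18 270] [0.5815 0.1618 0.004 ]
white [305.  272.2] [ 24  30 592] [0.5597 0.1479 0.004 ]
white [280.6 308.7] [ 25  37 759] [0.6739 0.1682 0.004 ]
white [335.3 332.9] [ 22  15 264] [0.6373 0.2984 0.004 ]
a1 [386. 288.] [170. 193.]
a2 [397. 264.] [173. 216.]
tall [271. 290.] [238. 151.]
short [306. 267.] [234. 187.]
```

View pics/c12.png

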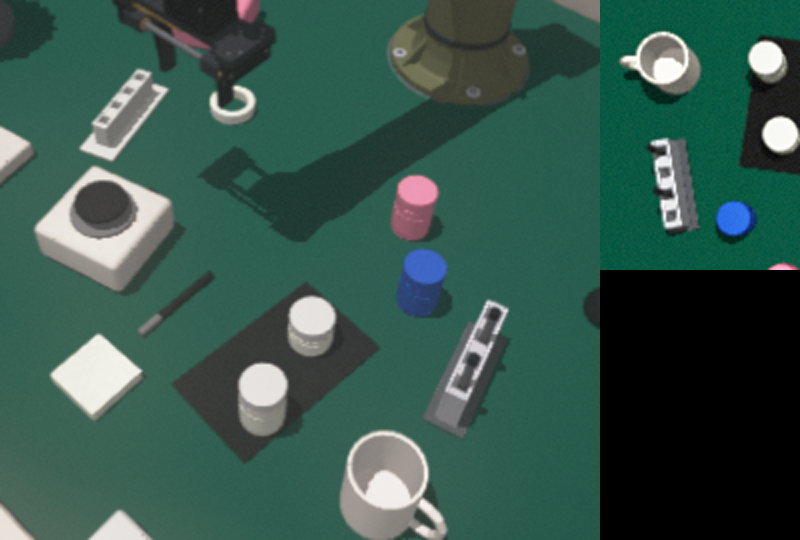

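The image shows both applicators in separate cells and the rack empty. The tall jar has been knocked about 3 cm towards the mat's edge (top view lid at (228,150), predicted (238,151)), so I'll locate it and put it back.

```bash
python3 - <<'E'
from h import *
t=grab('top');s=grab('scene')
white(t,205,248,130,168,.08);white(t,215,275,172,205,.056)
h=cv2.cvtColor(s['image'],cv2.COLOR_RGB2HSV)[285:335,262:305]
for thr in(170,190,205):
    m=((h[...,1]<60)&(h[...,2]>thr));v,u=np.nonzero(m);print(thr,m.sum(),u.min()+262,u.max()+262,v.min()+285,v.max()+285,np.round(pz(s,u.mean()+262,v.mean()+285,.08),4))
print('lid px from c12',np.round(pz(s,150+263/2,110+384/2,.08),4))
p,_=st();go((.684,.175,.226),(.684,.175,.06))
E
```

```text
white [228.2 149.7] [ 19  21 292] [0.6875 0.1783 0.08  ]
white [235.  186.9] [ 19  18 271] [0.5749 0.1557 0.056 ]
170 404 270 292 292 319 [0.6921 0.1837 0.08  ]
190 389 270 292 292 312 [0.6917 0.1833 0.08  ]
205 375 270 292 292 312 [0.6915 0.1834 0.08  ]
lid px from c12 [0.6908 0.1843 0.08  ]
t 44.22 pos [ 0.4935 -0.1003  0.2254] yaw 0.19 tilt [ 0.02 -0.  ] F [-0.2  0.1 -0.4] grip 1.0 q [ 0.82  0.05 -0.69  1.81  0.04  1.29 -1.45]
t 44.22 pos [ 0.4935 -0.1003  0.2254] yaw 0.19 tilt [ 0.02 -0.  ] F [-0.2  0.1 -0.4] grip 1.0 q [ 0.82  0.05 -0.69  1.81  0.04  1.29 -1.45]
(0.684, 0.175, 0.226) shares [ 6.38 -9.16 -0.02] maxrows 9.2
(0.684, 0.175, 0.06) shares [-0.   -0.    5.53] maxrows 5.5
```

Call:
move_arm --deltas '[{"linear": [0.5,-0.7,0],"turn": [0,0,0],"claw": 0},{"linear": [0.6,-0.87,0],"turn": [0,0,0],"claw": 0},{"linear": [0.6,-0.87,0],"turn": [0,0,0],"claw": 0},{"linear": [0.6,-0.87,0],"turn": [0,0,0],"claw": 0},{"linear": [0.6,-0.87,0],"turn": [0,0,0],"claw": 0},{"linear": [0.6,-0.87,0],"turn": [0,0,0],"claw": 0},{"linear": [0.6,-0.87,0],"turn": [0,0,0],"claw": 0},{"linear": [0.6,-0.87,0],"turn": [0,0,0],"claw": 0},{"linear": [0.6,-0.87,0],"turn": [0,0,0],"claw": 0},{"linear": [0.6,-0.87,0],"turn": [0,0,0],"claw": 0},{"linear": [0.6,-0.84,0],"turn": [0,0,0],"claw": 0},{"linear": [0,0,0],"turn": [0,0,0],"claw": 0},{"linear": [0,0,0],"turn": [0,0,0],"claw": 0},{"linear": [0,0,0],"turn": [0,0,0],"claw": 0}]'

```text
time: 45.38
position: [0.6876, 0.1798, 0.2249]
tool_rot: [3.141, 0.003, -0.001]
ft_force: [0.5, -1.9, 0.9]
grip_width: 1.001
```

```bash
python3 - <<'E'
from h import *
go((.689,.181,.226),(.689,.181,.051))
E
```

```text
t 45.38 pos [0.6876 0.1798 0.2249] yaw 0.12 tilt [-0.04 -0.02] F [ 0.5 -1.9  0.9] grip 1.001 q [ 0.2   0.57 -0.76  1.28  0.38  1.44 -2.09]
(0.689, 0.181, 0.226) shares [ 0.05 -0.04 -0.04] maxrows 0.0
(0.689, 0.181, 0.051) shares [ 0.   -0.    5.83] maxrows 5.8
```

Call:
move_arm --deltas '[{"linear": [0.05,-0.04,0.5],"turn": [0,0,0],"claw": 0},{"linear": [0,0,0.7],"turn": [0,0,0],"claw": 0},{"linear": [0,0,0.7],"turn": [0,0,0],"claw": 0},{"linear": [0,0,0.7],"turn": [0,0,0],"claw": 0},{"linear": [0,0,0.7],"turn": [0,0,0],"claw": 0},{"linear": [0,0,0.7],"turn": [0,0,0],"claw": 0},{"linear": [0,0,0.7],"turn": [0,0,0],"claw": 0},{"linear": [0,0,0.7],"turn": [0,0,0],"claw": 0},{"linear": [0,0,0.33],"turn": [0,0,0],"claw": 0},{"linear": [0,0,0],"turn": [0,0,0],"claw": 0},{"linear": [0,0,0],"turn": [0,0,0],"claw": 0.2},{"linear": [0,0,0],"turn": [0,0,0],"claw": 0.3},{"linear": [0,0,0],"turn": [0,0,0],"claw": 0.4},{"linear": [0,0,0],"turn": [0,0,0],"claw": 1},{"linear": [0,0,0],"turn": [0,0,0],"claw": 1},{"linear": [0,0,0],"turn": [0,0,0],"claw": 1},{"linear": [0,0,0],"turn": [0,0,0],"claw": 1},{"linear": [0,0,0],"turn": [0,0,0],"claw": 1}]' --grip_force 35

```text
time: 46.88
position: [0.6899, 0.1807, 0.0537]
tool_rot: [-3.141, -0.001, -0.001]
ft_force: [-0.7, -0.6, 3.7]
grip_width: 0.592
```

Call:
move_arm --deltas '[{"linear": [0,0,-0.3],"turn": [0,0,0],"claw": 1},{"linear": [0,0,-0.4],"turn": [0,0,0],"claw": 1},{"linear": [-0.1,0.3,0],"turn": [0,0,0],"claw": 1},{"linear": [-0.1,0.4,0],"turn": [0,0,0],"claw": 1},{"linear": [0,0.37,0],"turn": [0,0,0],"claw": 1},{"linear": [0,0,0],"turn": [0,0,0],"claw": 1},{"linear": [0,0,0.4],"turn": [0,0,0],"claw": 1},{"linear": [0,0,0.26],"turn": [0,0,0],"claw": 1},{"linear": [0,0,0],"turn": [0,0,0],"claw": 1},{"linear": [0,0,0],"turn": [0,0,0],"claw": 1}]'

```text
time: 47.72
position: [0.6829, 0.149, 0.053]
tool_rot: [-3.141, -0.003, 0.003]
ft_force: [-0.7, 1.6, -2.7]
grip_width: 0.592
```

Call:
move_arm --deltas '[{"linear": [0,0,0.04],"turn": [0,0,0],"claw": 1},{"linear": [0,0,0],"turn": [0,0,0],"claw": 1},{"linear": [0,0,0],"turn": [0,0,0],"claw": 0},{"linear": [0,0,0],"turn": [0,0,0],"claw": 0},{"linear": [0,0,0],"turn": [0,0,0],"claw": 0},{"linear": [0,0,0],"turn": [0,0,0],"claw": 0},{"linear": [0,0,-0.5],"turn": [0,0,0],"claw": 0},{"linear": [0,0,-0.8],"turn": [0,0,0],"claw": 0},{"linear": [0,0,-0.8],"turn": [0,0,0],"claw": 0},{"linear": [0,0,-0.8],"turn": [0,0,0],"claw": 0},{"linear": [0,0,-0.8],"turn": [0,0,0],"claw": 0},{"linear": [0,0,-0.8],"turn": [0,0,0],"claw": 0},{"linear": [-0.3,0.9,0],"turn": [0,0,0],"claw": 0},{"linear": [-0.6,0.9,0],"turn": [0,0,0],"claw": 0},{"linear": [-0.6,0.9,0],"turn": [0,0,0],"claw": 0},{"linear": [-0.6,0.9,0],"turn": [0,0,0],"claw": 0},{"linear": [-0.6,0.9,0],"turn": [0,0,0],"claw": 0},{"linear": [-0.6,0.9,0],"turn": [0,0,0],"claw": 0},{"linear": [-0.6,0.9,0],"turn": [0,0,0],"claw": 0},{"linear": [-0.6,0.9,0],"turn": [0,0,0],"claw": 0}]'

```text
time: 49.38
position: [0.5481, -0.0688, 0.1894]
tool_rot: [3.141, 0.002, 0.002]
ft_force: [0.1, 0.1, -0.8]
grip_width: 1.002
```

Call:
move_arm --deltas '[{"linear": [-0.6,0.9,0],"turn": [0,0,0],"claw": 0},{"linear": [-0.6,0.9,0],"turn": [0,0,0],"claw": 0},{"linear": [0,0,0],"turn": [0,0,0],"claw": 0},{"linear": [0,0,0],"turn": [0,0,0],"claw": 0},{"linear": [0,0,0],"turn": [0,0,0],"claw": 0}]'

```text
time: 49.8
position: [0.5135, -0.1212, 0.1892]
tool_rot: [3.141, 0.002, 0.003]
ft_force: [-0.2, 0.1, -0.8]
grip_width: 1.002
```

```bash
python3 - <<'E'
from h import *
st();t=grab('top');s=grab('scene','end')
white(t,205,262,130,170,.08);white(t,215,275,172,205,.056)
# applicator tops: dark blobs near predictions in scene
g=cv2.cvtColor(s['image'],cv2.COLOR_RGB2GRAY)
for P in((.541,.340,.123),(.475,.3265,.123)):
    u,v=np.round(px(s,P)).astype(int);w=g[v-7:v+8,u-7:u+8];y,x=np.nonzero(w<w.min()+12);c=(u-7+x.mean(),v-7+y.mean())
    print('app top',(u,v),np.round(c,1),w.min(),len(x),np.round(pz(s,*c,.123),4))
o=cv2.imread('pics/scene0.png');d=cv2.absdiff(o,np.ascontiguousarray(s['image'][:,:,::-1])).max(2)
for n,(a,b) in dict(mug=(342,355),pen=(238,261),notes=(198,298),amp=(143,190),tape=(266,162),blue=(361,251),pink=(357,213),mouse=(454,264)).items():print(n,round(float(d[b-12:b+13,a-15:a+16].mean()),1))
E
```

```text
t 49.8 pos [ 0.5135 -0.1212  0.1892] yaw 0.06 tilt [ 0.1  -0.02] F [-0.2  0.1 -0.8] grip 1.002 q [ 0.88  0.15 -0.75  1.81  0.11  1.22 -1.48]
white [238.3 152.2] [ 19  20 284] [0.6804 0.1468 0.08  ]
white [235.  186.9] [ 19  18 271] [0.5749 0.1557 0.056 ]
app top (np.int64(385), np.int64(289)) [386.2 290. ] 44 19 [0.5429 0.3429 0.123 ]
app top (np.int64(396), np.int64(265)) [396.7 266.9] 44 16 [0.4791 0.3295 0.123 ]
mug 1.0
pen 2.5
notes 0.7
amp 1.1
tape 33.1
blue 1.9
pink 1.8
mouse 2.2
```

```bash
python3 - <<'E'
from h import *
white(grab('top'),325,362,245,285,0);print(ctrl.close_job())
E
```

```text
the job is handed in; nothing more can be done
None
```

I mixed the tall jar and then the short one, moved both applicators present into the holder, and handed the job in at about 50 s.

- **Mixing:** I held each jar on the white mixer's pad and pressed to the stop, where the wrist read about 27 N and the height stopped changing, for 1.5 s or more.
- **Jars:** Both stand on the black mat. The tall jar was found pushed about 3 cm towards the mat's edge, so I picked it up and re-placed it. The last measurement puts the tall jar at (0.680, 0.147) and the short one at (0.575, 0.156), both well inside the mat.
- **Applicators:** They stand in two separate cells, with the rack empty. Their tops are within about 4 mm of where fully seated ones should be. I released each about 1 mm above the floor and let it drop the rest, so "fully home" rests on that and the images.
- **Bystanders:** Six items match the first picture: mug, pen, notes, mouse, and the blue and pink jars. The amplifier patch matched too, but I did not confirm that it lay on the amplifier.
- **Checks that failed or disagreed:**
  - The last tape roll check failed: the scene comparison differed and the last top-view search found no roll, probably because the arm and its shadow covered it. It was in its place in the last picture I viewed, taken before I re-placed the tall jar, and the tool stayed at least 0.16 m above the table there afterwards.
  - The viewer's limit was reached, so I did not see the final picture; the jars and applicators were checked by numbers only.
  - The two cameras disagree by 3–6 mm.

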